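Seat a lens barrel against its stop blade in a sprung V-block and hold it pressed

ROBOT

A 7-joint arm with a two-finger parallel gripper is mounted at the origin on a cart in front of the work surface, level with it; the furniture and walls round the work are solid. World frame = base frame: x ahead of the robot, y to its left, z up, the work surface at z = 0. Lengths are in m, angles in rad, forces in N, time in s.
With the tool pointing down it reaches from about 0.35 to 0.9 m from the base axis. Payload 8.1 kg.
Tool frame: the origin (TCP) lies on the centre line of the jaws, within the pads' length; the fingertips stand 14 mm ahead of it and the grasp point (between the pads) lies 5 mm behind it; z points along the fingers, y is the direction in which the jaws open and shut (so a half turn about z gives the same grasp; the last joint's range is limited). The gripper opens to 92 mm and grips with 3 to 60 N. Pads are 19 mm wide; open, the fingers measure 130 mm over their backs; the gripper's body (75 mm by 190 mm) begins 47 mm behind the grasp point.
Start: joints at [1.1, 0.434, 0.025, 1.573, -0.012, 1.134, -0.075], TCP at [0.225, -0.583, 0.241] pointing down, gripper open.
Joint ranges: [-2.62, 2.62], [-0.44, 2.09], [-1.27, 1.32], [0.08, 2.57], [-1.32, 4.46], [0.12, 2], [-2.74, 2.74]. Speed limits (rad/s): [2.22, 2.22, 3.01, 3.01, 3.14, 3.14, 3.14].

INTERFACE

Orientations are given as a rotation vector (axis times angle).
In Python, from cell import arm, optics gives the robot as it stands.
- The arm moves only by the shell command python3 -m creep 'ROWS' [FORCE]. ROWS is JSON, a list of rows, each an object with "translation": the shift along the tool's x, y, z in m, a list of three; "rot": the turn, a rotation vector about the tool's x, y, z in degrees, a list of three; "jaw": the finger opening in m, from 0 to 0.0918. In form: [{"translation": [x, y, z], "rot": [wx, wy, wz], "jaw": jaw}, ...]. A call has 1 to 12 rows; each row shifts and turns the commanded pose from where the row before left it, along the tool's axes as they then stand; what a row does not reach is not made up. A row lasts 1/12 s, in which the tool goes at most 41.7 mm and 7.16 degrees, less where a joint would pass 70% of its speed; a pose out of reach is approached as far as the arm can. A call is refused whole if a number of a shift passes 0.0417 or a number of a turn 7.16, either way. A call with a gripper value outside its range is refused whole. The fingers move at their own pace and stop on an object; FORCE is the grip in N (left out, the last holds). Time passes only in rows, so rows that do not move let the fingers close. It gives the time, the measured TCP pose, the force and the opening at its end, in the units of the state.
- arm.observe(): the state, without advancing time (a new reading comes with each control period).
- optics.get_image(name): name is "side" or "top"; returns the picture (420x560x3 uint8, red, green, blue); there is no depth.
- optics.camera_info(name): a dict with "fx", "fy", "cx", "cy" (pixels), "k1" (the pictures are not rectified: a ray, as slopes to the right and down, at radius r is drawn at 1 + k1 r^2 times it, then the intrinsics apply), "R" (3x3) and "t" (3): a world point X has camera coordinates R X + t. Camera axes: x right, y down, z forward; pixel columns grow to the right and rows downward; lengths in m; the calibration is good to about 2 mm. A picture is of the moment at which its call begins. camera_info takes no time and is no camera call.
- arm.sign_off(): hands the job in, once; it reports no verdict.
Trained networks look in the newest picture that a camera, given by its name, has taken for a name from the list of things; names that differ only in an ending like _2 or _b are one class to them, and where a whole thing is asked for, a point or a joint stands for the part that bears it (a point fixed in the world has none). Each returns a list of dicts, best first, with "score" (0 to 1); they miss things now and then, are a little off and sometimes report something else, mostly with a low value. They report only what shows in the picture. A call takes as long as a camera call. They do not tell look-alikes from the thing itself.
- optics.boxes_of(camera, thing): "location" ([column, row] in pixels, amid what is visible of it).
- optics.pinpoint(camera, thing): "location" ([column, row] in pixels: a listed point, or the origin of a listed thing).
The state is a dict: "clock": time; "joints": joint angles; "dq": joint speeds; "joint_efforts": joint torques, N m; "position": TCP position; "ee_rot": TCP orientation; "force": force on the tool from outside, world axes, zero at the start; "ft_torque": the same for the moment, N m; "width": opening from 0.0 (shut) to 1.0 (fully open).
Only numpy, scipy, OpenCV 4.12 (cv2) and the standard library are available. Lean on these libraries where they do the work, as an engineer would, in place of code of your own. Each camera call takes 0.05 s, during which the arm holds its last target.

TASK

First take the steel stop blade from its wooden rack, push it upright all the way down into the slot at the end of the V-block fixture, and let go of it. Then pick up the lens barrel from its wooden rest, lay it in the V with its end touching the blade, and press it down evenly so that it bears on both faces of the V and the sprung V sinks about half of its 10 mm travel. Finish while still holding the barrel pressed down like that; press gently, as it is glass, and leave the solder tin, the loupe and the pliers where they are.

Things in the scene. Friction and masses are not known exactly. Their poses are not given: they have to be found in the camera images.
- fixture: Fixed fixture on a dark steel base 100 (x) x 136 (y) x 12 mm; origin under its centre. Along its y axis runs an upright 90 degree V: two steel rests, 15 mm long, 64 mm wide, tops at z = 66 mm, centred 27.5 mm either side of the middle; the 40 mm gap between them is for the fingers (floor at z = 40 mm). At the +y end stands the grey blade slot.
- slot_floor (a point): Centre of the slot's floor, 44.8 mm from the fixture's middle along its +y, 16 mm above the worktop; axes as the fixture. The slot is 35 mm long (x) and 6.5 mm wide (y), 1.5 mm more than the blade's thickness; inner cheek (toward the V) 21 mm high, outer cheek 41 mm above the floor; flared lead-ins reach some 6 mm higher.
- seat (a point): Where the barrel's centre lies when it is seated in the V with its end touching the blade (to about 1 mm). It rides on the sprung carriage and sinks with it; with the carriage up it is 76.5 mm above the worktop, over the fixture's middle. Axes as the fixture: y along the V.
- carriage (a joint): Downward travel of the sprung carriage that carries the V: 0 = up (start), 0.010 m = on its stop. Spring about 0.7 N per mm; it starts to sink at a push of about 3 N and needs about 6.5 N at half travel, 10 N at the stop.
- float (a joint): Cross float of the whole V along fixture x: it gives way up to 4 mm either side of 0 against a weak spring (0.4 N per mm), so that a barrel brought in slightly off the middle still bears on both faces.
- rack: Fixed wooden rack 64 x 44 x 26 mm holding the blade upright in a slot 18 mm deep; origin under its centre.
- blade_center (a point): Centre (half-way up) of the loose flat steel stop blade, 32 mm wide (own x), 5 mm thick (own y), 84 mm tall (own z), 100 g. It stands upright in the rack, its x along the rack's x, upper 66 mm free. Grip it across the 32 mm width near the top. In the slot its x lies along fixture x; either face may face the V.
- blade_foot (a point): Centre of the blade's bottom edge, 42 mm below its centre; axes as the blade.
- rest: Fixed wooden rest 42 (x) x 74 (y) x 18 mm on which the barrel lies; origin under its centre. It is narrower than the barrel.
- barrel_center (a point): Centre of the loose dark steel lens barrel: a plain cylinder 46 mm in diameter and 84 mm long, axis along its own y, glass at both ends, knurled band round the middle, 160 g. It lies on the rest with its centre 35 mm above the worktop. Either end may face the blade.
- barrel: The same lens barrel (origin at its centre).
- blade: The same stop blade (origin at the middle of its bottom edge).
- solder_tin: Loose round tin, 49 mm across, 20 mm high; bystander. Origin at its underside.
- loupe: Loose folding loupe 28 x 69 x 14 mm; bystander. Origin at its underside.
- pliers_flat: Loose pliers with red handles 46 x 124 x 10 mm; bystander. Origin at its underside.
Things that resemble listed ones, but are neither listed nor needed, are in the scene too. What is shaped like the barrel but orange is not meant. Of the things shaped like the blade, the bare steel one is meant.

How it is judged:
On the way:
1. the blade stands fully home in the fixture's slot and is let go (distance between blade_foot and slot_floor below 0.004 m and angle between blade_foot's own z axis and vertical below 0.1 rad and contact force between the fingers and blade below 0.1 N), for 0.2 s.
At the end, for the whole second after the job is handed in: Fingers still on the barrel. Blade foot within 4 mm of the slot floor centre, upright to 0.1 rad. Barrel within 3 mm of its seat across and in height, 4 mm along, parallel to 0.06 rad, over 1 N on each of the two V faces (either rest), carriage 2.5 to 8.5 mm down, still (distance between blade_foot and slot_floor below 0.004 m and angle between blade_foot's own z axis and vertical below 0.1 rad and x of barrel_center in the frame of seat between -0.003 and 0.003 m and y of barrel_center in the frame of seat between -0.004 and 0.004 m and z of barrel_center in the frame of seat between -0.003 and 0.003 m and angle between the y axis of barrel and the y axis of fixture, either way round below 0.06 rad and value of joint carriage between 0.0025 and 0.0085 m and (contact force between barrel and carriage_c1 above 1 N or contact force between barrel and carriage_c3 above 1 N) and (contact force between barrel and carriage_c5 above 1 N or contact force between barrel and carriage_c7 above 1 N) and contact force between the fingers and barrel above 1 N and linear speed of barrel below 0.02 m/s); the arm keeps its last pose, push and grip.
It fails at once if the barrel is pressed on the fixture with over 50 N (contact force between barrel and fixture above 50 N).
It fails at once if the tin, the loupe or the pliers are moved by over 20 mm (distance of any of solder_tin, loupe, pliers_flat from where it was at the start of the episode above 0.02 m).
It also fails if it takes over 58 s, if anything falls off the work surface, if the arm or the gripper's body presses on something with over 40 N, if the wrist force passes 120 N, or if a joint passes its speed limit or range.

## Working session

There is one attempt and no reset: what is moved stays moved. The work goes in short steps, Python scripts to look and compute and a shell command to move; the robot and the scene stay as the last step left them, time stands still between calls to the robot, and variables do not carry over. Pictures are saved under pics/ and viewed, and the job is handed in when it is done.

```bash
ls; mkdir -p pics
cat > h.py <<'E'
import numpy as np, cv2
from cell import arm, optics
def cam(n):
    c=optics.camera_info(n); return c,np.array(c['R']),np.array(c['t'])
def ray(n,px):
    c,R,t=cam(n)
    d=np.array([(px[0]-c['cx'])/c['fx'],(px[1]-c['cy'])/c['fy']]); u=d.copy()
    for _ in range(30): u=d/(1+c['k1']*(u@u))
    v=R.T@np.array([u[0],u[1],1]); return -R.T@t, v/np.linalg.norm(v)
def atz(n,px,z):
    o,v=ray(n,px); return o+v*(z-o[2])/v[2]
def proj(n,X):
    c,R,t=cam(n); p=R@np.array(X)+t; u=p[:2]/p[2]; u=u*(1+c['k1']*(u@u)); return np.array([c['fx']*u[0]+c['cx'],c['fy']*u[1]+c['cy']])
def tri(a,pa,b,pb):
    o1,v1=ray(a,pa);o2,v2=ray(b,pb)
    s=np.linalg.lstsq(np.c_[v1,-v2],o2-o1,rcond=None)[0]
    p,q=o1+s[0]*v1,o2+s[1]*v2; return (p+q)/2,np.linalg.norm(p-q)
E
python3 - <<'E'
from h import *
np.set_printoptions(precision=4,suppress=True)
for n in('side','top'):
    cv2.imwrite(f'pics/{n}0.png',optics.get_image(n)[:,:,::-1])
    c,R,t=cam(n);print(n,c['fx'],c['k1'],-R.T@t,R.tolist())
    for th in['fixture','slot_floor','seat','rack','blade_center','blade_foot','rest','barrel_center','solder_tin','loupe','pliers_flat']:
        print(th,[(np.round(d['location'],1).tolist(),round(d['score'],2)) for d in optics.pinpoint(n,th)][:4])
print(arm.observe())
E
```

```text
pics
side 538.7729098736878 -0.049957685188376726 [-0.0046  0.8232  0.6696] [[-0.9352041815305894, -0.35407862672684115, 0.004633027404912744], [-0.1567649834304273, 0.40225031089509194, -0.902008551708275], [0.31751831257072116, -0.8442884657982933, -0.4316933028229714]]
fixture [([223.6, 233.9], 0.73)]
slot_floor [([208.1, 237.6], 0.91), ([325.6, 215.1], 0.4)]
seat [([224.7, 206.7], 0.61), ([287.6, 244.4], 0.18)]
rack [([231.4, 284.8], 0.88)]
blade_center [([360.5, 216.2], 0.94), ([234.1, 268.9], 0.59)]
blade_foot [([359.8, 231.2], 0.87), ([225.9, 282.9], 0.55)]
rest [([288.7, 243.0], 0.45), ([230.4, 264.3], 0.27)]
barrel_center [([290.5, 232.6], 0.81), ([342.4, 188.3], 0.68)]
solder_tin [([222.5, 261.4], 0.65)]
loupe [([231.0, 261.7], 0.62), ([275.8, 265.7], 0.51)]
pliers_flat [([326.2, 214.7], 0.63), ([235.0, 281.9], 0.33)]
top 402.3051240136308 -0.11890000791706082 [ 0.3099 -0.3245  1.1144] [[-0.0017864220700083728, -0.9996587549991369, -0.02606112525896806], [-0.9942694831788352, 0.00456120994520702, -0.10680538461673017], [0.10688780807687895, 0.02572098204601799, -0.993938341
[... 321 characters left out ...]
], 0.83), ([231.2, 185.7], 0.52)]
solder_tin [([232.4, 183.0], 0.53)]
loupe [([276.1, 164.8], 0.73), ([274.3, 153.8], 0.38)]
pliers_flat [([200.6, 206.9], 0.65), ([348.9, 239.5], 0.57), ([275.7, 156.6], 0.21)]
{'clock': 1.2, 'joints': array([ 1.1004,  0.4345,  0.025 ,  1.5732, -0.0116,  1.134 , -0.0751]), 'dq': array([ 0.0009,  0.0001, -0.0007,  0.    ,  0.001 , -0.    , -0.001 ]), 'joint_efforts': array([ -0.0001, -66.7684,   0.9837, -31.4812,  -0.0607,   0.0332,
         0.    ]), 'position': array([ 0.2247, -0.5832,  0.2408]), 'ee_rot': array([3.0886, 0.5743, 0.    ]), 'force': array([ 0.5355, -0.2382,  0.6178]), 'ft_torque': array([-0.0164,  0.0278, -0.0179]), 'width': 1.003163735983148}
```

View pics/side0.png

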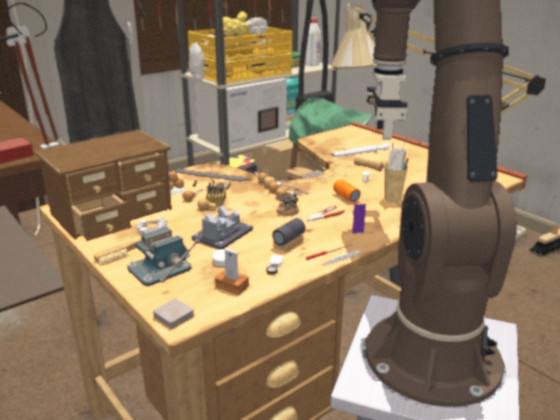

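View pics/top0.png

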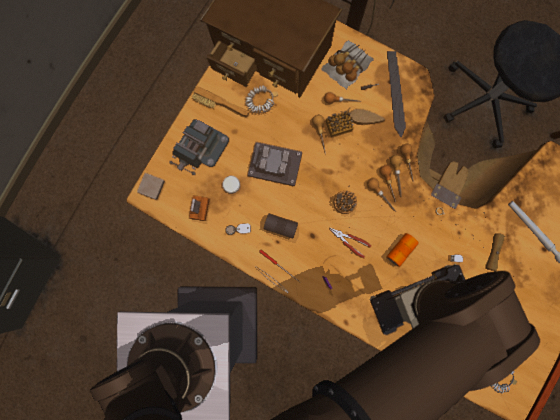

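Run:
```python
import cv2,numpy as np
t=cv2.imread('pics/top0.png');s=cv2.imread('pics/side0.png')
cv2.imwrite('pics/topc.png',cv2.resize(t[130:250,175:325],None,fx=5,fy=5,interpolation=2))
cv2.imwrite('pics/sidec.png',cv2.resize(s[195:305,180:320],None,fx=5.5,fy=5.4,interpolation=2))
```

```text
(no output)
```

View pics/topc.png

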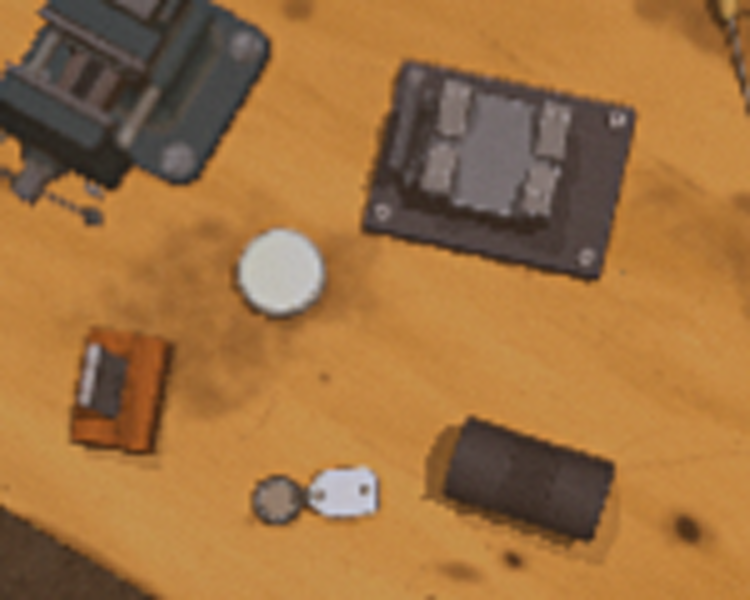

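View pics/sidec.png

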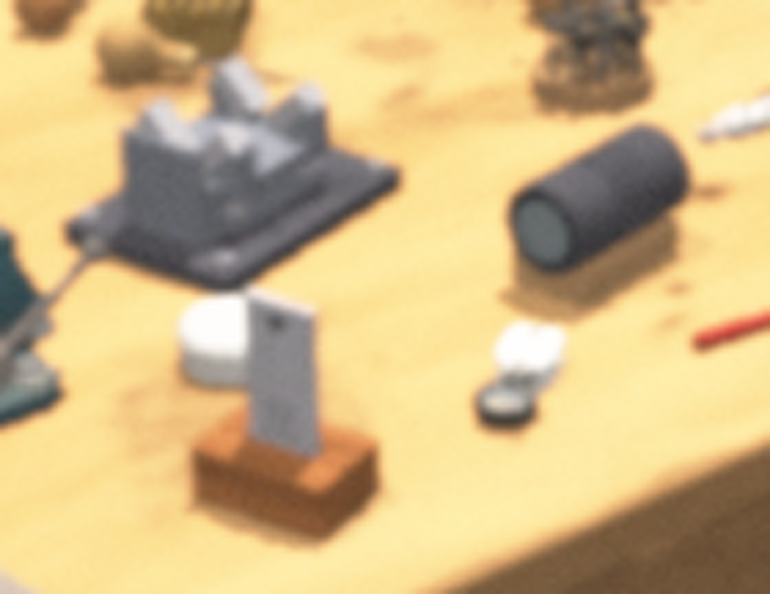

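Run:
```python
from h import *
np.set_printoptions(precision=4,suppress=True)
T=lambda u:[(u[0]+.5)/5-.5+175,(u[1]+.5)/5-.5+130]
S=lambda u:[(u[0]+.5)/5.5-.5+180,(u[1]+.5)/5.4-.5+195]
def show(n,f,pts,z):
    P=np.array([atz(n,f(p),z) for p in pts]);print(P[:,:2].tolist().__repr__()[:400]);print('mean',P.mean(0));return P
print('fixture top z12');P=show('top',T,[(405,62),(635,107),(600,278),(363,232)],.012)
for i in range(4):print(np.linalg.norm(P[i]-P[i-1]),np.degrees(np.arctan2(*(P[i]-P[i-1])[1::-1])))
print('fixture side');P=show('side',S,[(70,230),(228,283),(400,180)],.012);print((P[0]+P[2])/2,P[1]-P[0],P[2]-P[1])
print('barrel');P=show('top',T,[(470,420),(447,492),(590,540),(612,465)],.035)
for i in range(4):print(np.linalg.norm(P[i]-P[i-1]),np.degrees(np.arctan2(*(P[i]-P[i-1])[1::-1])))
print('blade top');P=show('top',T,[(97,345),(83,405)],.092);print(P[0]-P[1])
print('blade side');P=show('side',S,[(248,291),(316,308)],.092);print(P[0]-P[1])
print('rack');P=show('top',T,[(92,328),(72,442),(152,452),(172,340)],.026)
for i in range(4):print(np.linalg.norm(P[i]-P[i-1]),np.degrees(np.arctan2(*(P[i]-P[i-1])[1::-1])))
print('rack side');P=show('side',S,[(193,455),(318,505),(380,450)],.026);print((P[0]+P[2])/2,P[1]-P[0],P[2]-P[1])
for th,a,b in [('barrel',[403.5,246.8],0),]: pass
print('barrel tri',tri('top',(279,226.3),'side',(290.5,232.6)))
print('bladec tri',tri('top',(198.2,206.4),'side',(234.1,268.9)))
print('seat tri',tri('top',(274.1,155.4),'side',(224.7,206.7)),atz('top',(274.1,155.4),.0765),atz('side',(224.7,206.7),.0765))
print('slot',atz('side',(208.1,237.6),.016), 'fix',atz('top',(275.8,162.7),0),atz('side',(223.6,233.9),0))
print('tin',atz('top',T((280,272)),.02),'loupe',atz('top',T((315,495)),.01))
```

```text
fixture top z12
[[0.6293318887686672, -0.23399732336418005], [0.6020494715719209, -0.36354931839931665], [0.5046921880039382, -0.34317903638877123], [0.5316564985730984, -0.21103021566260577]]
mean [ 0.5669 -0.2879  0.012 ]
0.1003392738962782 -13.231994951762681
0.13239354102705075 -101.8921784673693
0.0994655169037277 168.18235907871764
0.13487173485866616 78.46739248513259
fixture side
[[0.6216882208310871, -0.22094380079678466], [0.5315958048283775, -0.20237788527116807], [0.49983652170234216, -0.32255383381783564]]
mean [ 0.551  -0.2486  0.012 ]
[ 0.5608 -0.2717  0.012 ] [-0.0901  0.0186  0.    ] [-0.0318 -0.1202  0.    ]
barrel
[[0.4233212459540933, -0.2721096489193505], [0.3844042480472583, -0.25973470775948404], [0.3583400555766348, -0.33653018061018614], [0.398633290603414, -0.34857909605171084]]
mean [ 0.3912 -0.3042  0.035 ]
0.08035590509804481 72.1074657158558
0.04083713867046463 162.36022403062248
0.08109800724745726 -108.74708456972151
0.042056166637489456 -16.648280981431412
blade top
[[0.4573253943003035, -0.08098973252615588], [0.42602640571619776, -0.0743041588824502
[... 589 characters left out ...]
rack side
[[0.47142621501971355, -0.050439623777147724], [0.41064924121367286, -0.03599099178432952], [0.40417722600887623, -0.08054008878102725]]
mean [ 0.4288 -0.0557  0.026 ]
[ 0.4378 -0.0655  0.026 ] [-0.0608  0.0144  0.    ] [-0.0065 -0.0445  0.    ]
barrel tri (array([ 0.3877, -0.3005,  0.0312]), np.float64(0.003028081115205357))
bladec tri (array([ 0.4413, -0.0815,  0.0405]), np.float64(0.004152554374072276))
seat tri (array([ 0.5678, -0.2905,  0.0775]), np.float64(0.011362573217830381)) [ 0.5736 -0.2885  0.0765] [ 0.5623 -0.2917  0.0765]
slot [ 0.5798 -0.2271  0.016 ] fix [ 0.5718 -0.2907  0.    ] [ 0.5657 -0.2854  0.    ]
tin [ 0.5079 -0.1658  0.02  ] loupe [ 0.3847 -0.1852  0.01  ]
```

```bash
cat > ov.py <<'E'
from h import *
def box(n,img,crop,k,c,yaw,size,z0,z1,col):
    ca,sa=np.cos(yaw),np.sin(yaw);Rz=np.array([[ca,-sa],[sa,ca]])
    P=[]
    for z in(z0,z1):
        for sx,sy in((1,1),(1,-1),(-1,-1),(-1,1)):
            xy=np.array(c)+Rz@np.array([sx*size[0]/2,sy*size[1]/2]);p=proj(n,[*xy,z])
            P.append(((p-np.array(crop)+.5)*k-.5)*8)
    P=np.round(P).astype(int)
    for i in range(4):
        for a,b in((i,(i+1)%4),(i+4,(i+1)%4+4),(i,i+4)): cv2.line(img,tuple(map(int,P[a])),tuple(map(int,P[b])),col,1,cv2.LINE_AA,3)
def off(c,yaw,dx,dy): return (c[0]+dx*np.cos(yaw)-dy*np.sin(yaw),c[1]+dx*np.sin(yaw)+dy*np.cos(yaw))
def overlay(n,src,out,crop,wh,k,fx,rk,br):
    im=cv2.imread(src)[crop[1]:crop[1]+wh[1],crop[0]:crop[0]+wh[0]]
    im=cv2.resize(im,None,fx=k,fy=k,interpolation=2)
    c,y=fx
    box(n,im,crop,k,c,y,(.1,.136),0,.012,(0,255,0))
    for s in(-1,1): box(n,im,crop,k,off(c,y,0,s*.0275),y,(.064,.015),.04,.066,(255,255,0))
    box(n,im,crop,k,off(c,y,0,.0448),y,(.035,.0065),.016,.037,(0,0,255))
    if rk:
        c,y=rk; box(n,im,crop,k,c,y,(.064,.044),0,.026,(0,255,0)); box(n,im,crop,k,c,y,(.032,.005),.008,.092,(255,0,255))
    if br:
        c,y=br; box(n,im,crop,k,c,y,(.046,.084),.012,.058,(0,255,0))
    cv2.imwrite(out,im)
E
python3 - <<'E'
from ov import *
d=np.radians
a=(((.5669,-.2879),d(-12)),((.4415,-.0798),d(-9)),((.391,-.304),d(-17.5)))
overlay('top','pics/top0.png','pics/ovt.png',(175,130),(150,120),5,*a)
overlay('side','pics/side0.png','pics/ovs.png',(180,195),(140,110),5.5,*a)
E
```

```text
(no output)
```

View pics/ovt.png

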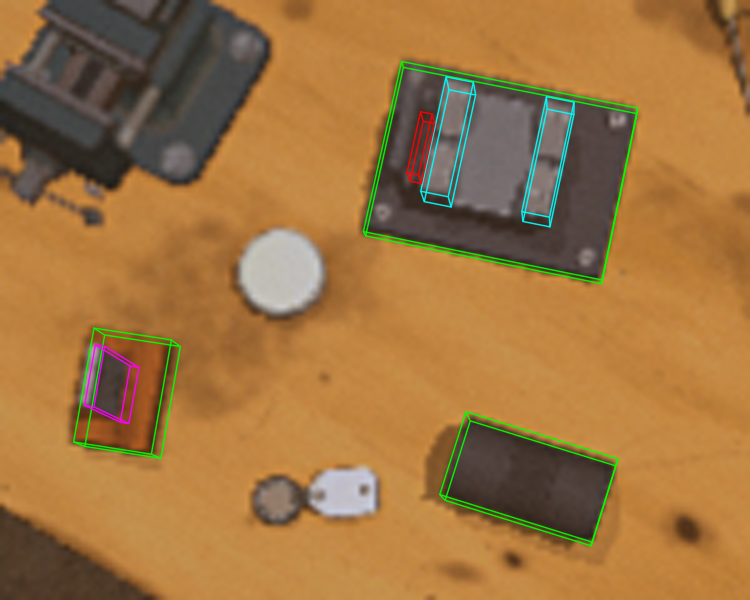

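View pics/ovs.png

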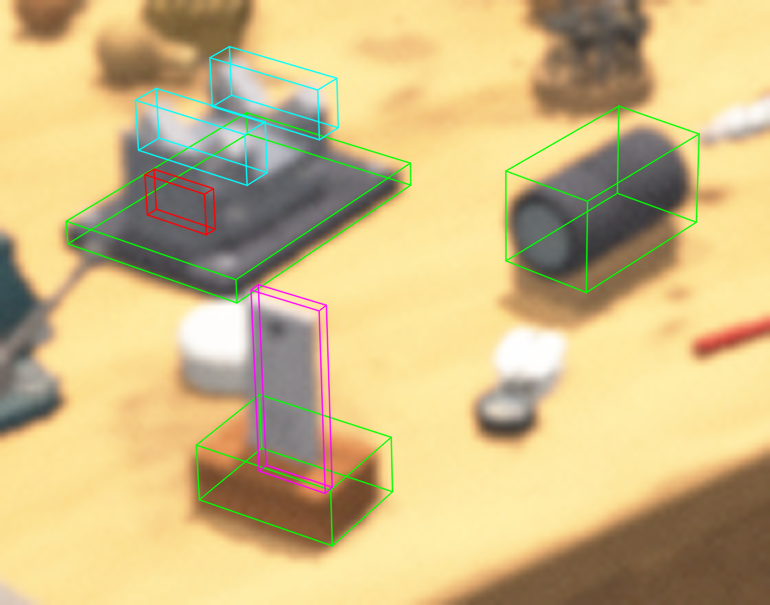

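Candidates: steel blade in the rack (side 231,265 / top 197,206) versus a purple blade (side 358,218 / top 326,282). Dark barrel (side 289,232 / top 280,225) versus an orange one (side 347,188 / top 403,248). The crops confirm the bare steel blade and the dark barrel. The slot is at the fixture's left end in the top view, which is world +y. The two cameras disagree by about 3 mm.

I'll turn the tool first and then travel.

```bash
python3 -m creep '[{"translation":[0,0,0],"rot":[0,0,-6.66],"jaw":0.0918},{"translation":[0,0,0],"rot":[0,0,-6.66],"jaw":0.0918},{"translation":[0,0,0],"rot":[0,0,-6.66],"jaw":0.0918},{"translation":[0,0,0],"rot":[0,0,-6.66],"jaw":0.0918},{"translation":[0,0,0],"rot":[0,0,-6.66],"jaw":0.0918},{"translation":[0,0,0],"rot":[0,0,-6.66],"jaw":0.0918},{"translation":[0,0,0],"rot":[0,0,-6.66],"jaw":0.0918},{"translation":[0,0,0],"rot":[0,0,-6.66],"jaw":0.0918},{"translation":[0,0,0],"rot":[0,0,-6.66],"jaw":0.0918}]'
cat >> h.py <<'E'
from scipy.spatial.transform import Rotation as Ro
def go(x,y,z,yaw):
    "shift in current tool axes to reach world xyz; yaw of tool y (deg)"
    s=arm.observe();R=Ro.from_rotvec(s['ee_rot']).as_matrix();p=np.array(s['position'])
    print('clock',round(s['clock'],2),'pos',p.round(4),'yawy',np.degrees(np.arctan2(R[1,1],R[0,1])).round(2),'zdir',R[:,2].round(4),'F',np.round(s['force'],2),'w',round(s['width']*91.8,1),'j',np.round(s['joints'],2))
    # correction rotation: target frame
    a=np.radians(yaw);ty=np.array([np.cos(a),np.sin(a),0]);tz=np.array([0,0,-1.]);tx=np.cross(ty,tz)
    Rt=np.c_[tx,ty,tz]
    print('shift mm',(R.T@(np.array([x,y,z])-p)*1000).round(1),'rot deg',np.degrees(Ro.from_matrix(R.T@Rt).as_rotvec()).round(2))
E
python3 -c "from h import *;go(.4428,-.0788,.20,-9)"
```

```text
clock: 1.95
position: [0.2246, -0.5832, 0.2407]
ee_rot: [2.383, 2.047, -0.0]
force: [-0.5, -0.2, 0.3]
width: 0.999
clock 1.95 pos [ 0.2246 -0.5832  0.2407] yawy -8.67 zdir [-0. -0. -1.] F [-0.54 -0.22  0.31] w 91.7 j [ 1.26  0.45 -0.21  1.56  0.1   1.15  0.88]
shift mm [531.6 139.6  40.7] rot deg [-0.    0.    0.33]
```

```bash
python3 -m creep '[{"translation":[0.038,0.01,0.003],"rot":[0,0,0],"jaw":0.0918},{"translation":[0.038,0.01,0.003],"rot":[0,0,0],"jaw":0.0918},{"translation":[0.038,0.01,0.003],"rot":[0,0,0],"jaw":0.0918},{"translation":[0.038,0.01,0.003],"rot":[0,0,0],"jaw":0.0918},{"translation":[0.038,0.01,0.003],"rot":[0,0,0],"jaw":0.0918},{"translation":[0.038,0.01,0.003],"rot":[0,0,0],"jaw":0.0918},{"translation":[0.038,0.01,0.003],"rot":[0,0,0],"jaw":0.0918},{"translation":[0.038,0.01,0.003],"rot":[0,0,0],"jaw":0.0918},{"translation":[0.038,0.01,0.003],"rot":[0,0,0],"jaw":0.0918},{"translation":[0.038,0.01,0.003],"rot":[0,0,0],"jaw":0.0918},{"translation":[0.038,0.01,0.003],"rot":[0,0,0],"jaw":0.0918},{"translation":[0.038,0.01,0.003],"rot":[0,0,0],"jaw":0.0918}]'
python3 -c "from h import *;go(.4428,-.0788,.14,-9)"
```

```text
clock: 2.95
position: [0.415, -0.1499, 0.205]
ee_rot: [2.388, 2.039, 0.0]
force: [-0.3, 0.2, -0.1]
width: 1.001
clock 2.95 pos [ 0.415  -0.1499  0.205 ] yawy -9.01 zdir [ 9.e-04 -6.e-04 -1.e+00] F [-0.31  0.25 -0.12] w 91.9 j [ 0.63  0.21 -0.47  2.02  0.12  0.93 -0.06]
shift mm [74.6 16.3 65. ] rot deg [ 0.05  0.03 -0.01]
```

```bash
python3 -m creep '[{"translation":[0.025,0.0055,0.02],"rot":[0,0,0],"jaw":0.0918},{"translation":[0.025,0.0055,0.02],"rot":[0,0,0],"jaw":0.0918},{"translation":[0.0246,0.0053,0.025],"rot":[0,0,0],"jaw":0.0918},{"translation":[0,0,0],"rot":[0,0,0],"jaw":0.0918}]'
python3 - <<'E'
from h import *
go(.4428,-.0788,.078,-9)
for n,c in(('side',(190,200)),('top',(150,150))):
    im=optics.get_image(n);cv2.imwrite(f'pics/{n}1.png',im[:,:,::-1])
    cv2.imwrite(f'pics/{n}1c.png',cv2.resize(im[c[1]:c[1]+110,c[0]:c[0]+140,::-1],None,fx=5.5,fy=5.4,interpolation=2))
    print(n,proj(n,arm.observe()['position']))
E
```

```text
clock: 3.28
position: [0.4421, -0.0754, 0.1369]
ee_rot: [-2.38, -2.045, 0.0]
force: [-0.6, -0.0, -0.2]
width: 1.003
clock 3.28 pos [ 0.4421 -0.0754  0.1369] yawy -8.65 zdir [-0.0027  0.003  -1.    ] F [-0.55 -0.01 -0.16] w 92.1 j [ 0.45  0.33 -0.49  2.08  0.21  0.78 -0.32]
shift mm [-3.4  1.4 58.9] rot deg [-0.18 -0.15  0.35]
side [230.71712927 229.95753741]
top [188.89555682 202.08517906]
```

View pics/side1c.png

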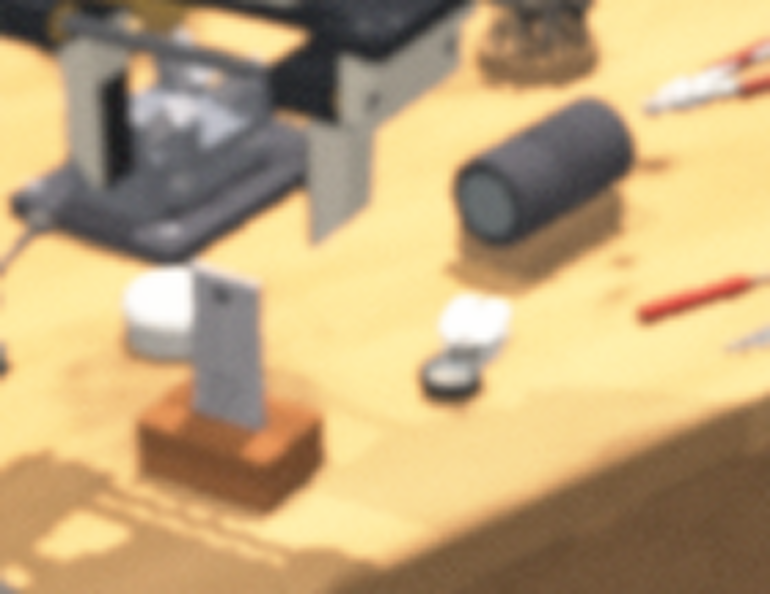

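View pics/top1c.png

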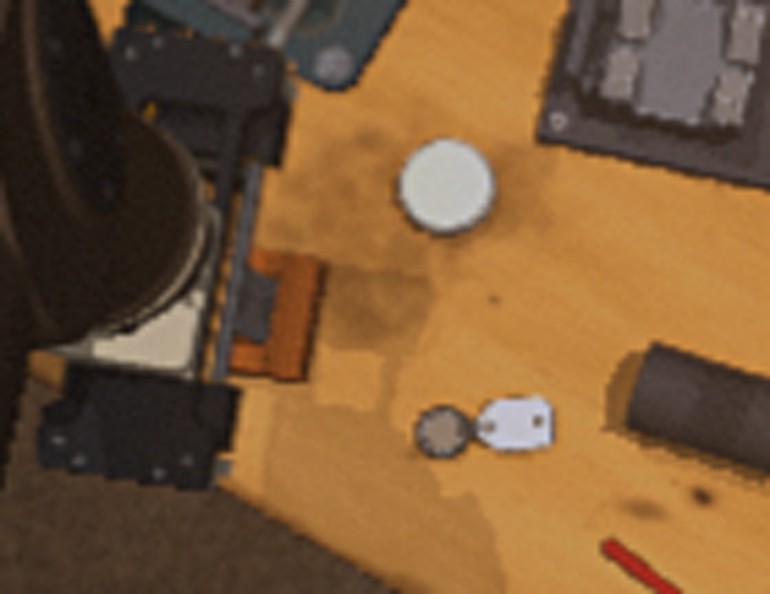

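Run:
```python
from h import *
p=np.array([.4421,-.0754,.1369]);a=np.radians(-8.65);ty=np.array([np.cos(a),np.sin(a),0]);tx=np.array([-ty[1],ty[0],0]) 
for s in(1,-1):
  for d in(.046,.065):
    for w in(.0095,-.0095):
      q=p+s*d*ty+w*tx-np.array([0,0,.014]); u=proj('side',q);v=proj('top',q)
      print(s,d,w,((u-[190,200])*[5.5,5.4]).round(0),((v-[150,150])*[5.5,5.4]).round(0))
```

```text
1 0.046 0.0095 [110. 181.] [211. 186.]
1 0.046 -0.0095 [138. 161.] [251. 192.]
1 0.065 0.0095 [ 70. 170.] [218. 147.]
1 0.065 -0.0095 [ 99. 150.] [258. 152.]
-1 0.046 0.0095 [310. 238.] [176. 380.]
-1 0.046 -0.0095 [337. 217.] [217. 386.]
-1 0.065 0.0095 [353. 250.] [169. 420.]
-1 0.065 -0.0095 [379. 229.] [210. 426.]
```

```bash
python3 -m creep '[{"translation":[-0.002,0,0.02],"rot":[0,0,0.3],"jaw":0.0918},{"translation":[0,0,0.02],"rot":[0,0,0],"jaw":0.0918},{"translation":[0,0,0.019],"rot":[0,0,0],"jaw":0.0918},{"translation":[0,0,0],"rot":[0,0,0],"jaw":0.0918},{"translation":[0,0,0],"rot":[0,0,0],"jaw":0.0918}]'
python3 - <<'E'
from h import *
go(.442,-.0775,.078,-9)
n,c='side',(190,200)
im=optics.get_image(n);cv2.imwrite(f'pics/{n}2.png',im[:,:,::-1])
cv2.imwrite(f'pics/{n}2c.png',cv2.resize(im[c[1]:c[1]+110,c[0]:c[0]+140,::-1],None,fx=5.5,fy=5.4,interpolation=2))
E
```

```text
clock: 3.8
position: [0.4416, -0.0836, 0.0811]
ee_rot: [-2.395, -2.032, 0.002]
force: [-0.0, 0.0, 0.3]
width: 1.002
clock 3.8 pos [ 0.4416 -0.0836  0.0811] yawy -9.38 zdir [-1.e-03 -5.e-04 -1.e+00] F [-0.04  0.01  0.35] w 92.0 j [ 0.41  0.42 -0.44  2.14  0.29  0.65 -0.39]
shift mm [ 6.1 -0.6  3.1] rot deg [-0.05  0.04 -0.38]
```

View pics/side2c.png

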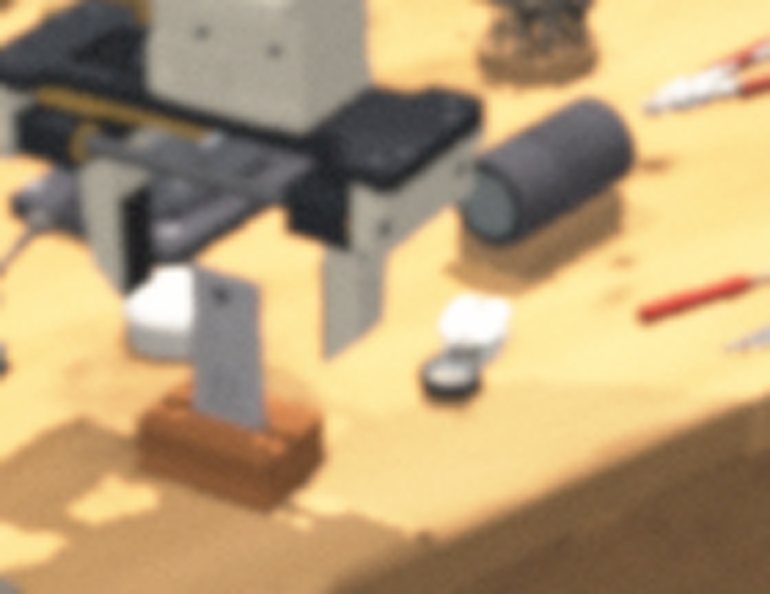

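```bash
python3 -m creep '[{"translation":[0,0,0],"rot":[0,0,0],"jaw":0.0918},{"translation":[0,0,0],"rot":[0,0,0],"jaw":0.0918}]'
python3 -c "
from h import *
go(.442,-.0775,.078,-9)"
```

```text
clock: 4.02
position: [0.4428, -0.0829, 0.082]
ee_rot: [2.393, 2.032, 0.002]
force: [0.3, -0.6, 0.7]
width: 1.0
clock 4.02 pos [ 0.4428 -0.0829  0.082 ] yawy -9.33 zdir [ 2.2e-03 -6.0e-04 -1.0e+00] F [ 0.26 -0.56  0.68] w 91.8 j [ 0.41  0.41 -0.44  2.14  0.29  0.64 -0.39]
shift mm [ 5.2 -1.7  4. ] rot deg [ 0.13  0.01 -0.33]
```

Run:
```python
from h import *
p=np.array([.4422,-.0832,.0815]);a=np.radians(-9.3);ty=np.array([np.cos(a),np.sin(a),0]);tx=np.array([-ty[1],ty[0],0]) 
for s in(1,-1):
  for d in(.046,.065):
    for w in(.0095,-.0095):
      q=p+s*d*ty+w*tx-np.array([0,0,.014]); u=proj('side',q)
      print(s,d,w,((u-[190,200]+.5)*[5.5,5.4]).round(0))
f=lambda u,dx,dy:[(u[0]-dx)/5.5-.5+190,(u[1]-dy)/5.4-.5+200]
for dx,dy in((0,0),(0,8)):
  print(atz('side',f((228,275),dx,dy),.092), atz('side',f((228,425-10),dx,dy),.026))
```

```text
1 0.046 0.0095 [129. 295.]
1 0.046 -0.0095 [157. 274.]
1 0.065 0.0095 [ 90. 283.]
1 0.065 -0.0095 [119. 263.]
-1 0.046 0.0095 [323. 355.]
-1 0.046 -0.0095 [349. 334.]
-1 0.065 0.0095 [364. 369.]
-1 0.065 -0.0095 [391. 346.]
[ 0.44019343 -0.07205944  0.092     ] [ 0.44279222 -0.07225579  0.026     ]
[ 0.4428923  -0.07777153  0.092     ] [ 0.44534205 -0.07765556  0.026     ]
```

Run:
```python
import cv2
im=cv2.imread('pics/side2.png')[225:285,195:275]
cv2.imwrite('pics/side2d.png',cv2.resize(im,None,fx=10,fy=10,interpolation=cv2.INTER_NEAREST))
```

```text
(no output)
```

View pics/side2d.png

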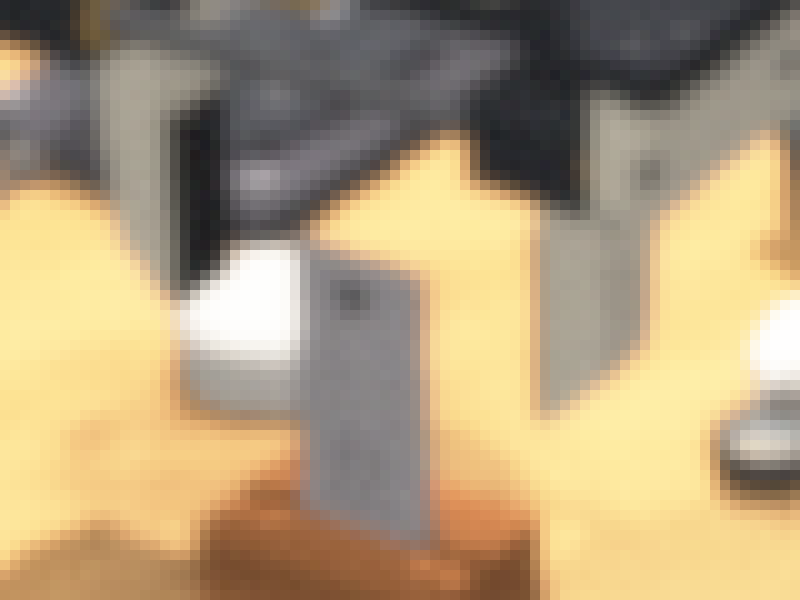

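```bash
python3 -m creep '[{"translation":[0.006,-0.0005,0.0035],"rot":[0,0,0],"jaw":0.0918},{"translation":[0,0,0],"rot":[0,0,0],"jaw":0.0918},{"translation":[0,0,0],"rot":[0,0,0],"jaw":0.028},{"translation":[0,0,0],"rot":[0,0,0],"jaw":0.028},{"translation":[0,0,0],"rot":[0,0,0],"jaw":0.028},{"translation":[0,0,0],"rot":[0,0,0],"jaw":0.028},{"translation":[0,0,0],"rot":[0,0,0],"jaw":0.028},{"translation":[0,0,0],"rot":[0,0,0],"jaw":0.028},{"translation":[0,0,0],"rot":[0,0,0],"jaw":0.028}]' 25
python3 - <<'E'
from h import *
go(.4415,-.077,.078,-9)
n='side'
im=optics.get_image(n);cv2.imwrite(f'pics/{n}3.png',im[:,:,::-1])
cv2.imwrite(f'pics/{n}3c.png',cv2.resize(im[215:285,190:280,::-1],None,fx=8,fy=8,interpolation=2))
go(.4415,-.077,.078,-9)
E
```

```text
clock: 4.77
position: [0.4424, -0.0765, 0.0772]
ee_rot: [2.394, 2.034, -0.0]
force: [-0.9, 0.3, 0.2]
width: 0.543
clock 4.77 pos [ 0.4424 -0.0765  0.0772] yawy -9.3 zdir [-1.e-04 -1.e-04 -1.e+00] F [-0.87  0.33  0.2 ] w 49.9 j [ 0.4   0.42 -0.43  2.14  0.29  0.63 -0.41]
shift mm [-0.6 -0.8 -0.8] rot deg [-0.    0.01 -0.3 ]
clock 4.82 pos [ 0.4424 -0.0765  0.0772] yawy -9.3 zdir [-0. -0. -1.] F [-0.26  1.07 -0.85] w 45.8 j [ 0.4   0.42 -0.43  2.14  0.29  0.63 -0.41]
shift mm [-0.7 -0.8 -0.8] rot deg [-0.   0.  -0.3]
```

View pics/side3c.png

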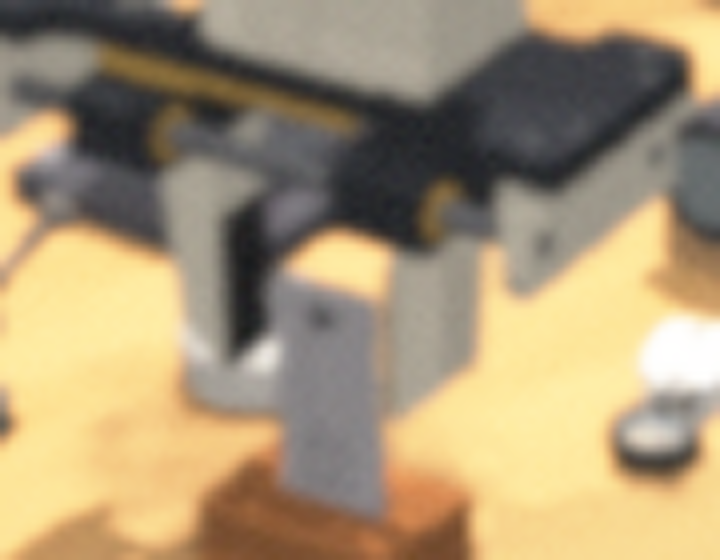

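```bash
python3 -m creep '[{"translation":[0,0,0],"rot":[0,0,0],"jaw":0.025},{"translation":[0,0,0],"rot":[0,0,0],"jaw":0.025},{"translation":[0,0,0],"rot":[0,0,0],"jaw":0.025},{"translation":[0,0,0],"rot":[0,0,0],"jaw":0.025},{"translation":[0,0,0],"rot":[0,0,0],"jaw":0.025}]' 25
python3 - <<'E'
from h import *
go(.4415,-.077,.078,-9)
n='side'
im=optics.get_image(n);cv2.imwrite(f'pics/{n}4.png',im[:,:,::-1])
cv2.imwrite(f'pics/{n}4c.png',cv2.resize(im[215:285,190:280,::-1],None,fx=8,fy=8,interpolation=2))
go(.4415,-.077,.078,-9)
E
```

```text
clock: 5.23
position: [0.4424, -0.0764, 0.0772]
ee_rot: [-2.394, -2.034, 0.0]
force: [0.8, -0.5, -0.6]
width: 0.344
clock 5.23 pos [ 0.4424 -0.0764  0.0772] yawy -9.29 zdir [-0. -0. -1.] F [ 0.78 -0.51 -0.59] w 31.6 j [ 0.4   0.42 -0.43  2.14  0.29  0.63 -0.41]
shift mm [-0.7 -0.8 -0.8] rot deg [-0.    0.   -0.29]
clock 5.28 pos [ 0.4424 -0.0764  0.0772] yawy -9.29 zdir [-1.e-04 -0.e+00 -1.e+00] F [-0.32 -0.42 -0.32] w 31.9 j [ 0.4   0.42 -0.43  2.14  0.29  0.63 -0.41]
shift mm [-0.7 -0.8 -0.8] rot deg [-0.    0.   -0.29]
```

View pics/side4c.png

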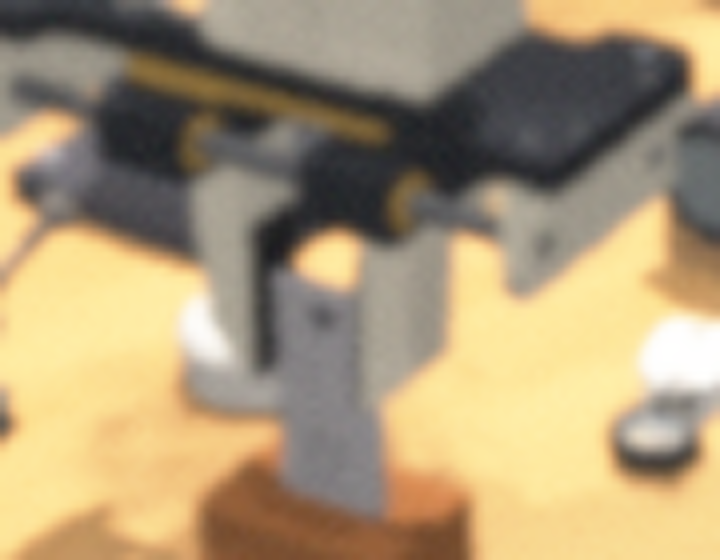

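```bash
python3 -m creep '[{"translation":[0,0,-0.01],"rot":[0,0,0],"jaw":0.025},{"translation":[0,0,-0.02],"rot":[0,0,0],"jaw":0.025},{"translation":[0,0,-0.025],"rot":[0,0,0],"jaw":0.025},{"translation":[0,0,-0.02],"rot":[0,0,0],"jaw":0.025},{"translation":[0,0,0],"rot":[0,0,0],"jaw":0.025}]' 25
python3 - <<'E'
from ov import *
go(.4415,-.077,.152,-9)
d=np.radians
a=(((.569,-.287),d(-12)),None,None)
overlay('top','pics/top0.png','pics/ovt2.png',(242,135),(66,56),11,*a)
overlay('side','pics/side0.png','pics/ovs2.png',(185,200),(75,55),10,*a)
E
```

```text
clock: 5.7
position: [0.4445, -0.0763, 0.1561]
ee_rot: [2.391, 2.032, 0.006]
force: [1.0, 0.6, -1.2]
width: 0.342
clock 5.7 pos [ 0.4445 -0.0763  0.1561] yawy -9.28 zdir [ 5.6e-03 -9.0e-04 -1.0e+00] F [ 1.01  0.61 -1.17] w 31.4 j [ 0.46  0.3  -0.49  2.06  0.19  0.82 -0.31]
shift mm [-1.2 -2.9  4.1] rot deg [ 0.33 -0.   -0.28]
```

View pics/ovt2.png

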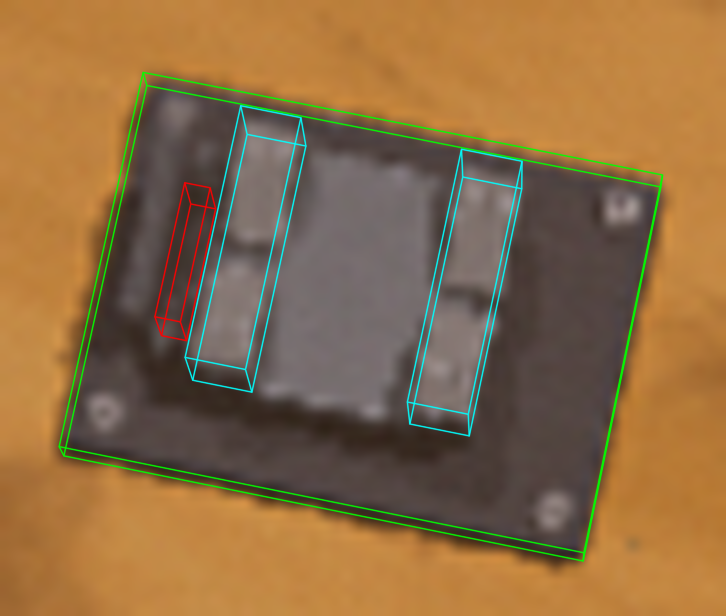

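View pics/ovs2.png

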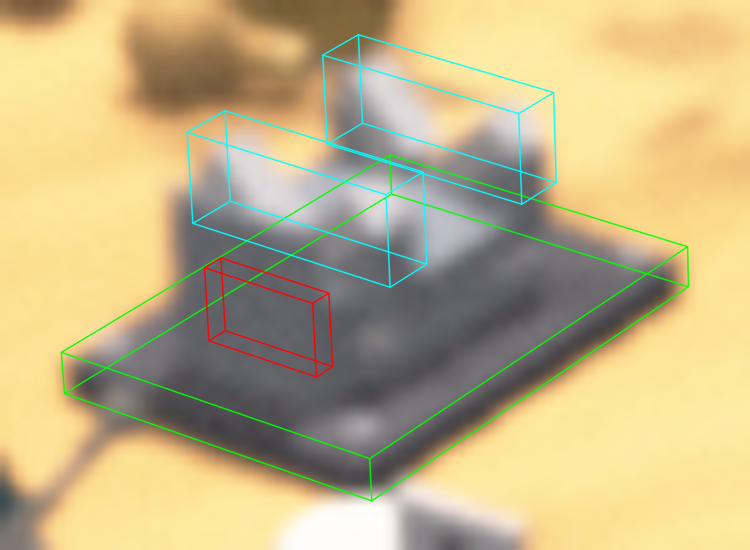

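Run:
```python
import cv2,numpy as np
for n,(x,y,w,h),k in(('top',(246,138,50,50),12),('side',(190,200,60,50),12)):
    im=cv2.imread(f'pics/{n}0.png')[y:y+h,x:x+w]
    im=cv2.resize(im,None,fx=k,fy=k,interpolation=cv2.INTER_CUBIC).astype(float)
    im=np.clip((im/255)**.7*255*1.5-50 if n=='side' else (im-30)*2.6,0,255).astype(np.uint8)
    cv2.imwrite(f'pics/{n}e.png',im)
```

```text
(no output)
```

View pics/tope.png

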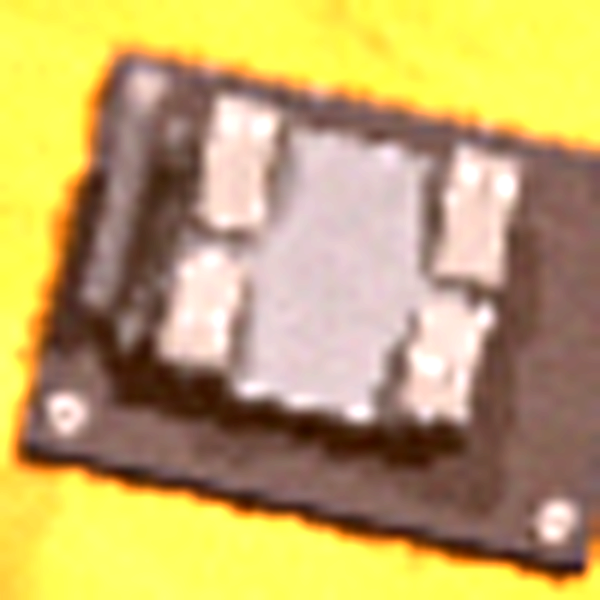

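View pics/sidee.png

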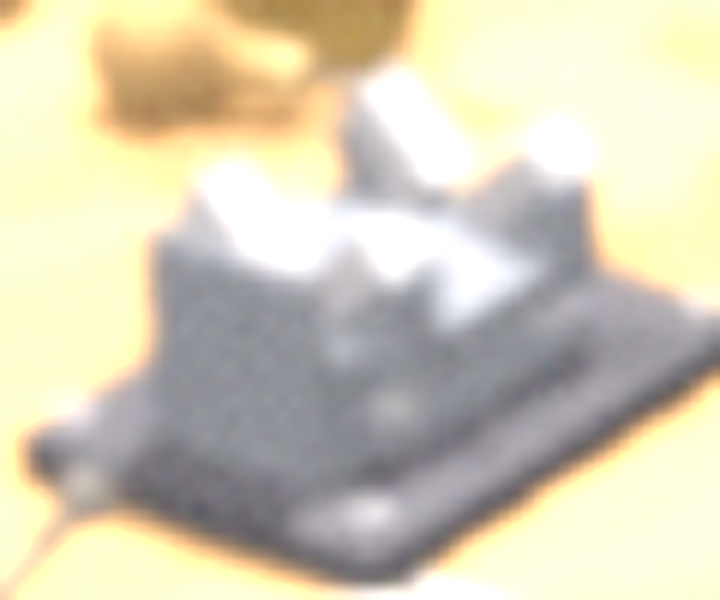

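Run:
```python
from h import *
np.set_printoptions(precision=4,suppress=True)
T=lambda u:[(u[0]+.5)/12-.5+246,(u[1]+.5)/12-.5+138]
S=lambda u:[(u[0]+.5)/12-.5+190,(u[1]+.5)/12-.5+200]
for nm,a,b,z in(('L',(243,98),(197,367),.066),('R',(485,150),(437,415),.066),('cheek',(142,75),(95,302),.06),('screws',(147,85),(555,522),.013)):
    A=atz('top',T(a),z);B=atz('top',T(b),z);print(nm,A,B,(A+B)/2,np.linalg.norm(A-B),np.degrees(np.arctan2(*(A-B)[1::-1])))
# side: L rest ends top, outer cheek corners
for nm,u,z in(('Lend+x top',(225,160),.066),('R+x',(390,68),.066),('R-x',(590,140),.066),('cheek+x top',(158,235),.063),('cheek -x',(325,275),.063)):
    print(nm,atz('side',S(u),z))
```

```text
L [ 0.6031 -0.2659  0.066 ] [ 0.5418 -0.2558  0.066 ] [ 0.5725 -0.2608  0.066 ] 0.0621361137555144 -9.326522284273684
R [ 0.5907 -0.3199  0.066 ] [ 0.5305 -0.309   0.066 ] [ 0.5606 -0.3144  0.066 ] 0.061107820704645766 -10.264652174338865
cheek [ 0.6104 -0.2428  0.06  ] [ 0.5582 -0.2325  0.06  ] [ 0.5843 -0.2376  0.06  ] 0.05320130652948132 -11.110820079566592
screws [ 0.6213 -0.2403  0.013 ] [ 0.5163 -0.3354  0.013 ] [ 0.5688 -0.2879  0.013 ] 0.14171692658668786 42.16127844418903
Lend+x top [ 0.5952 -0.2634  0.066 ]
R+x [ 0.5828 -0.3171  0.066 ]
R-x [ 0.5272 -0.3003  0.066 ]
cheek+x top [ 0.5947 -0.2321  0.063 ]
cheek -x [ 0.5541 -0.2284  0.063 ]
```

```bash
python3 -c "
from h import *
go(.578,-.241,.152,-11.8)"
```

```text
clock 5.7 pos [ 0.4445 -0.0763  0.1561] yawy -9.28 zdir [ 5.6e-03 -9.0e-04 -1.0e+00] F [ 1.01  0.61 -1.17] w 31.4 j [ 0.46  0.3  -0.49  2.06  0.19  0.82 -0.31]
shift mm [-141.   158.3    5. ] rot deg [ 0.33 -0.01  2.52]
```

```bash
python3 -m creep '[{"translation":[-0.0176,0.0198,0],"rot":[0,0,0.32],"jaw":0.025},{"translation":[-0.0176,0.0198,0],"rot":[0,0,0.32],"jaw":0.025},{"translation":[-0.0176,0.0198,0],"rot":[0,0,0.32],"jaw":0.025},{"translation":[-0.0176,0.0198,0],"rot":[0,0,0.32],"jaw":0.025},{"translation":[-0.0176,0.0198,0],"rot":[0,0,0.32],"jaw":0.025},{"translation":[-0.0176,0.0198,0],"rot":[0,0,0.32],"jaw":0.025},{"translation":[-0.0176,0.0198,0],"rot":[0,0,0.32],"jaw":0.025},{"translation":[-0.0176,0.0198,0],"rot":[0,0,0.32],"jaw":0.025},{"translation":[0,0,0],"rot":[0,0,0],"jaw":0.025},{"translation":[0,0,0],"rot":[0,0,0],"jaw":0.025},{"translation":[0,0,0],"rot":[0,0,0],"jaw":0.025},{"translation":[0,0,0],"rot":[0,0,0],"jaw":0.025}]'
python3 - <<'E'
from h import *
go(.578,-.241,.152,-11.8)
for n,c in(('side',(185,190)),('top',(235,120))):
    im=optics.get_image(n);cv2.imwrite(f'pics/{n}5.png',im[:,:,::-1])
    cv2.imwrite(f'pics/{n}5c.png',cv2.resize(im[c[1]:c[1]+70,c[0]:c[0]+80,::-1],None,fx=8,fy=8,interpolation=2))
go(.578,-.241,.152,-11.8)
E
```

```text
clock: 6.7
position: [0.5722, -0.2423, 0.1521]
ee_rot: [-2.437, -1.981, 0.0]
force: [-0.1, 0.8, -0.7]
width: 0.344
clock 6.7 pos [ 0.5722 -0.2423  0.1521] yawy -11.78 zdir [-8.e-04  7.e-04 -1.e+00] F [-0.14  0.84 -0.71] w 31.6 j [ 0.58  0.55 -0.39  1.66  0.24  0.99 -0.1 ]
shift mm [2.5 5.4 0.1] rot deg [-0.05 -0.03  0.02]
clock 6.8 pos [ 0.5724 -0.2425  0.1524] yawy -11.78 zdir [-3.e-04  2.e-04 -1.e+00] F [ 0.23  0.11 -0.97] w 31.6 j [ 0.58  0.55 -0.39  1.66  0.24  0.99 -0.1 ]
shift mm [2.6 5.2 0.4] rot deg [-0.02 -0.01  0.02]
```

View pics/side5c.png

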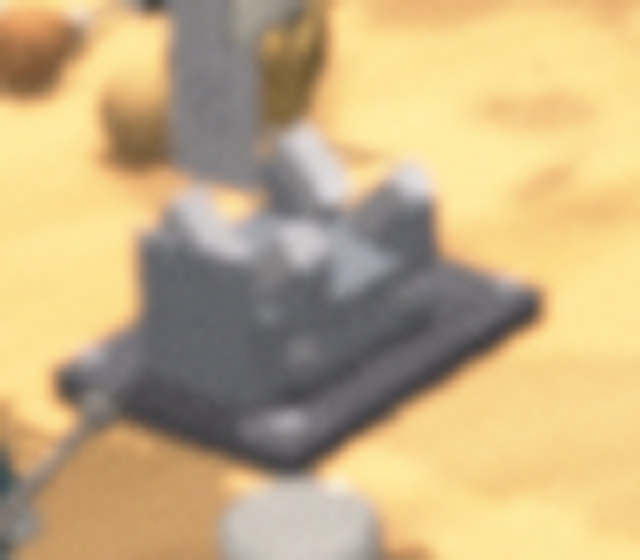

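View pics/top5c.png

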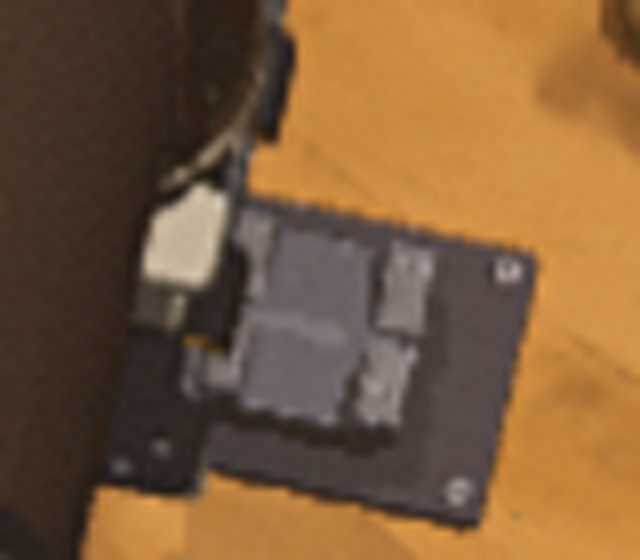

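Run:
```python
from h import *
np.set_printoptions(precision=4,suppress=True)
p=np.array([.5723,-.2424,.1523]);a=np.radians(-11.8);X=np.array([np.cos(a),np.sin(a),0]);Y=np.array([-X[1],X[0],0])
C=lambda u:((u-[185,190]+.5)*8-.5).round(0)
for d in(0,-.0025,-.004):
  for s in(1,-1): print(d,s,C(proj('side',p+s*.016*X+(d+.0025)*Y-[0,0,.0693])))
# fixture model: outer cheek, base corners for this centre; compare
for c in((.567,-.288),(.569,-.287),(.568,-.2875)):
  c=np.array([*c,0]);print(c)
  print(' base near corner',C(proj('side',c-.05*X+.068*Y)),'right',C(proj('side',c-.05*X-.068*Y)),'left',C(proj('side',c+.05*X+.068*Y+[0,0,.006])))
  print(' screw?', 'R rest +x top',C(proj('side',c+.032*X-.02*Y+[0,0,.066])),'R rest -x',C(proj('side',c-.032*X-.02*Y+[0,0,.066])))
  print(' cheek top',[C(proj('side',c+s*.027*X+.053*Y+[0,0,.063])) for s in(1,-1)])
```

```text
0 1 [176. 167.]
0 -1 [257. 192.]
-0.0025 1 [181. 165.]
-0.0025 -1 [262. 189.]
-0.004 1 [184. 163.]
-0.004 -1 [265. 187.]
[ 0.567 -0.288  0.   ]
 base near corner [305. 480.] right [557. 308.] left [ 57. 378.]
 screw? R rest +x top [264. 123.] R rest -x [422. 170.]
 cheek top [array([132., 219.]), array([268., 262.])]
[ 0.569 -0.287  0.   ]
 base near corner [298. 480.] right [550. 309.] left [ 50. 378.]
 screw? R rest +x top [257. 124.] R rest -x [415. 170.]
 cheek top [array([125., 219.]), array([260., 262.])]
[ 0.568  -0.2875  0.    ]
 base near corner [301. 480.] right [553. 308.] left [ 54. 378.]
 screw? R rest +x top [261. 124.] R rest -x [418. 170.]
 cheek top [array([129., 219.]), array([264., 262.])]
```

```bash
cat > fit.py <<'E'
from h import *
from scipy.optimize import least_squares
np.set_printoptions(precision=4,suppress=True)
def edgept(g,p,nrm,L=4):
    s=np.arange(-L,L+.01,.1);q=p+s[:,None]*nrm
    v=cv2.remap(g,q[:,0].astype(np.float32)[None],q[:,1].astype(np.float32)[None],cv2.INTER_LINEAR)[0]
    d=np.abs(np.gradient(cv2.GaussianBlur(v[None],(0,0),5)[0])); i=d[10:-10].argmax()+10
    return s[i],d[i]
def resid(n,g,segs,par):
    out=[]
    c=np.array([par[0],par[1],0]);X=np.array([np.cos(par[2]),np.sin(par[2]),0]);Y=np.array([-X[1],X[0],0])
    W=lambda q:c+q[0]*X+q[1]*Y+np.array([0,0,q[2]])
    for a,b in segs:
        a,b=np.array(a),np.array(b)
        for t in np.linspace(.1,.9,17):
            p0=proj(n,W(a+t*(b-a)));p1=proj(n,W(a+(t+.02)*(b-a)));dr=(p1-p0)/np.linalg.norm(p1-p0);nr=np.array([-dr[1],dr[0]])
            s,w=edgept(g,p0,nr); out.append((p0,nr,s,w,(a,b),t))
    return out
def fit(n,g,segs,par,it=6):
    par=np.array(par,float)
    for k in range(it):
        ob=resid(n,g,segs,par); tgt=[(p+s*nr,nr,a,b,t) for p,nr,s,w,(a,b),t in ob if w>.25*np.median([o[3] for o in ob])]
        def f(q):
            c=np.array([q[0],q[1],0]);X=np.array([np.cos(q[2]),np.sin(q[2]),0]);Y=np.array([-X[1],X[0],0]);r=[]
            for e,nr,a,b,t in tgt:
                m=a+t*(b-a);r.append((proj(n,c+m[0]*X+m[1]*Y+np.array([0,0,m[2]]))-e)@nr)
            return np.array(r)
        r=least_squares(f,par,x_scale=[.01,.01,.1],loss='soft_l1',f_scale=.3);par=r.x
    return par,f(par)
E
python3 - <<'E'
from fit import *
a=np.radians(-12)
g=cv2.imread('pics/side0.png').astype(np.float32)[:,:,0]  # blue: best contrast on wood
h=.05;l=.068
segs=[((-h,l,0),(-h,-l,0)),((h,l,0),(-h,l,0)),((-h,-l,.012),(h*-.2,-l,.012))]
for st in((.568,-.2875,a),(.566,-.29,a)):
    p,r=fit('side',g,segs,st);print('side',p[:2],np.degrees(p[2]),np.abs(r).mean(),np.round(r,1))
gt=cv2.imread('pics/top0.png').astype(np.float32)[:,:,2]
segs=[((-h,l,0),(-h,-l,0)),((h,l,.012),(-h,l,.012)),((-h,-l,.0),(h,-l,.0)),((h,l,.012),(h,-l,.012))]
p,r=fit('top',gt,segs,(.568,-.2875,a));print('top',p[:2],np.degrees(p[2]),np.abs(r).mean(),np.round(r,1))
C=lambda u:[(u[0]+.5)/8-.5+185,(u[1]+.5)/8-.5+190]
print([atz('side',C(u),.083) for u in((172,165),(252,189),(212,177))])
E
```

```text
Traceback (most recent call last):
  File "fit.py", line 28, in fit
    r=least_squares(f,par,x_scale=[.01,.01,.1],loss='soft_l1',f_scale=.3);par=r.x
  File "fit.py", line 26, in f
    m=a+t*(b-a);r.append((proj(n,c+m[0]*X+m[1]*Y+np.array([0,0,m[2]]))-e)@nr)
                          ~~~~^^^^^^^^^^^^^^^^^^^^^^^^^^^^^^^^^^^^^^^^
  File "h.py", line 13, in proj
    c,R,t=cam(n); p=R@np.array(X)+t; u=p[:2]/p[2]; u=u*(1+c['k1']*(u@u)); return np.array([c['fx']*u[0]+c['cx'],c['fy']*u[1]+c['cy']])
          ~~~^^^
  File "h.py", line 4, in cam
    c=optics.camera_info(n); return c,np.array(c['R']),np.array(c['t'])
ValueError: time passes only in moves, steps and waits
```

Cache the camera info (too many calls).

```bash
sed -i 's/^def cam(n):/import functools\n@functools.cache\ndef cam(n):/' h.py
python3 - <<'E'
from fit import *
print(arm.observe()['clock'])
a=np.radians(-12)
g=cv2.imread('pics/side0.png').astype(np.float32)[:,:,0]
h=.05;l=.068
segs=[((-h,l,0),(-h,-l,0)),((h,l,0),(-h,l,0)),((-h,-l,.012),(h*-.2,-l,.012))]
for st in((.568,-.2875,a),(.566,-.29,a)):
    p,r=fit('side',g,segs,st);print('side',p[:2],np.degrees(p[2]),np.abs(r).mean(),np.round(r,1))
gt=cv2.imread('pics/top0.png').astype(np.float32)[:,:,2]
segs=[((-h,l,0),(-h,-l,0)),((h,l,.012),(-h,l,.012)),((-h,-l,.0),(h,-l,.0)),((h,l,.012),(h,-l,.012))]
p,r=fit('top',gt,segs,(.568,-.2875,a));print('top',p[:2],np.degrees(p[2]),np.abs(r).mean(),np.round(r,1))
C=lambda u:[(u[0]+.5)/8-.5+185,(u[1]+.5)/8-.5+190]
print([atz('side',C(u),.083) for u in((172,165),(252,189),(212,177))])
E
```

```text
6.8
side [ 0.5689 -0.2795] -14.64139306641355 0.6160277360328549 [ 0.2 -0.1 -0.6 -0.1 -0.1 -0.2 -0.2 -0.   0.2  0.1 -0.1 -0.2  0.1  0.2
  0.2  0.2  0.5  0.3  0.4 -1.5 -0.8 -0.1  0.4  0.4  0.3  0.4  0.3  0.5
  0.6  0.4  0.6  0.6  0.5  1.1  1.7  2.2  1.1  1.1  1.7  1.5  1.6  1.5
  1.6]
side [ 0.5689 -0.2795] -14.676669061355597 0.6422738026478806 [ 0.2 -0.1 -0.6 -0.1 -0.1 -0.2 -0.2  0.   0.2  0.  -0.1 -0.2  0.1  0.2
  0.2  0.2  0.4  0.3  0.4 -1.5 -0.8 -0.1  0.4  0.3  0.3  0.3  0.3  0.5
  0.5  0.5  0.7  0.7  0.5  1.   1.9  2.3  2.2  1.1  1.7  1.5  1.6  1.5
  1.6]
top [ 0.5678 -0.2871] -13.089909716334164 0.22333531849421065 [ 0.3 -0.1 -0.3 -0.1  0.3 -0.  -0.3 -0.   0.2 -0.  -0.3 -0.  -0.1 -0.
 -0.2  0.2 -0.1 -0.4 -0.6 -0.3 -0.2  0.1 -0.3 -0.4 -1.2 -0.5 -0.2 -0.4
 -0.2 -0.7 -0.5 -0.1 -0.2 -0.2 -0.4 -0.3 -0.2 -0.4 -0.2 -0.4 -0.3 -0.
 -0.5 -0.2 -0.3 -0.3 -0.1 -0.4 -0.2 -0.2 -0.4  0.1  0.1 -0.1 -0.  -0.
 -0.1  0.1  0.2  0.1 -0.   0.1 -0.  -0.  -0.1 -0.   0.1  0.2]
[array([ 0.5905, -0.2443,  0.083 ]), array([ 0.5596, -0.2382,  0.083 ]), array([ 0.575 , -0.2412,  0.083 ])]
```

Run:
```python
from fit import *
a=np.radians(-12)
im=cv2.imread('pics/side0.png');g=im.astype(np.float32)[:,:,0];h=.05;l=.068
x0,y0,w,hh,k=188,205,70,50,11
v=cv2.resize(im[y0:y0+hh,x0:x0+w],None,fx=k,fy=k,interpolation=cv2.INTER_NEAREST)
segs=[((-h,l,0),(-h,-l,0)),((h,l,0),(-h,l,0)),((-h,-l,.012),(h*-.2,-l,.012))]
for p,nr,s,wt,_,t in resid('side',g,segs,(.568,-.288,a)):
    for q,c in((p,(0,255,0)),(p+s*nr,(0,0,255))):
        q=(q-[x0,y0]+.5)*k; cv2.circle(v,tuple(int(i) for i in q),2,c,-1)
cv2.imwrite('pics/edges.png',v)
```

```text
(no output)
```

View pics/edges.png

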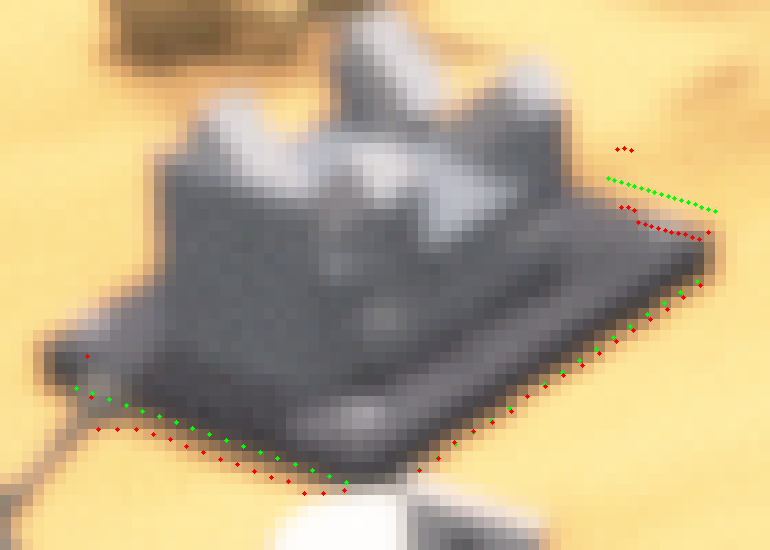

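Run:
```python
from fit import *
im=cv2.imread('pics/side5.png').astype(np.float32);g=im.sum(2)/3
p=np.array([.5723,-.2424,.1523]);a=np.radians(-11.8);X=np.array([np.cos(a),np.sin(a),0]);Y=np.array([-X[1],X[0],0])
d=-.0025
for ch in range(3):
  g=im[:,:,ch]
  for nm,f0 in(('L',lambda t:p+.016*X+(d+.0025)*Y-[0,0,.0693-t]),('R',lambda t:p-.016*X+(d+.0025)*Y-[0,0,.0693-t])):
    print(ch,nm,[ (lambda s,w:(round(s,1),round(float(w),1)))(*edgept(g,proj('side',f0(t)),np.array([1.,0]))) for t in(.003,.006,.009,.012,.015,.018,.021)])
  print(ch,'B',[ (lambda s,w:(round(s,1),round(float(w),1)))(*edgept(g,proj('side',p+q*X+(d+.0025)*Y-[0,0,.0693]),np.array([0,1.]))) for q in(-.01,-.007,-.004,0,.004,.007,.01)])
v=cv2.resize(im[185:225,195:245],None,fx=14,fy=14,interpolation=cv2.INTER_NEAREST);cv2.imwrite('pics/s5z.png',v)
```

```text
0 L [(np.float64(-1.6), 2.1), (np.float64(-1.1), 1.9), (np.float64(-1.4), 2.0), (np.float64(-1.4), 2.0), (np.float64(-1.4), 2.0), (np.float64(-1.4), 1.7), (np.float64(-1.2), 1.1)]
0 R [(np.float64(-0.8), 0.9), (np.float64(2.4), 0.9), (np.float64(3.0), 1.4), (np.float64(3.0), 1.9), (np.float64(2.7), 2.5), (np.float64(2.9), 2.3), (np.float64(3.0), 1.5)]
0 B [(np.float64(2.7), 1.2), (np.float64(2.5), 1.0), (np.float64(2.8), 1.1), (np.float64(2.7), 1.4), (np.float64(2.8), 1.6), (np.float64(2.0), 2.1), (np.float64(2.0), 2.5)]
1 L [(np.float64(-1.5), 1.1), (np.float64(-0.9), 1.0), (np.float64(-1.5), 1.0), (np.float64(-1.2), 0.7), (np.float64(-1.4), 0.6), (np.float64(-3.0), 0.5), (np.float64(-2.3), 0.9)]
1 R [(np.float64(0.0), 1.0), (np.float64(2.6), 0.9), (np.float64(3.0), 1.2), (np.float64(3.0), 1.6), (np.float64(2.9), 2.0), (np.float64(2.9), 1.9), (np.float64(3.0), 1.2)]
1 B [(np.float64(1.1), 2.4), (np.float64(1.3), 3.2), (np.float64(1.4), 3.5), (np.float64(1.6), 3.0), (np.float64(1.3), 2.5), (np.float64(1.5), 2.5), (np.float64(1.7), 2.4)]
2 L [(np.float64(-1.9), 0.4), (np.float64(-0.9), 0.2), (np.float64(-2.2), 0.2), (np.float64(0.4), 0.3), (np.float64(-0.5), 0.7), (np.float64(-0.7), 1.3), (np.float64(-1.2), 2.2)]
2 R [(np.float64(0.1), 1.2), (np.float64(2.6), 0.9), (np.float64(3.0), 1.3), (np.float64(3.0), 1.4), (np.float64(3.0), 1.6), (np.float64(3.0), 1.7), (np.float64(3.0), 1.1)]
2 B [(np.float64(0.8), 3.8), (np.float64(1.0), 4.4), (np.float64(1.1), 4.5), (np.float64(1.1), 4.1), (np.float64(1.2), 3.5), (np.float64(1.2), 3.0), (np.float64(1.3), 2.7)][ WARN:0@1.214] global loadsave.cpp:1063 imwrite_ Unsupported depth image for selected encoder is fallbacked to CV_8U.
```

View pics/s5z.png

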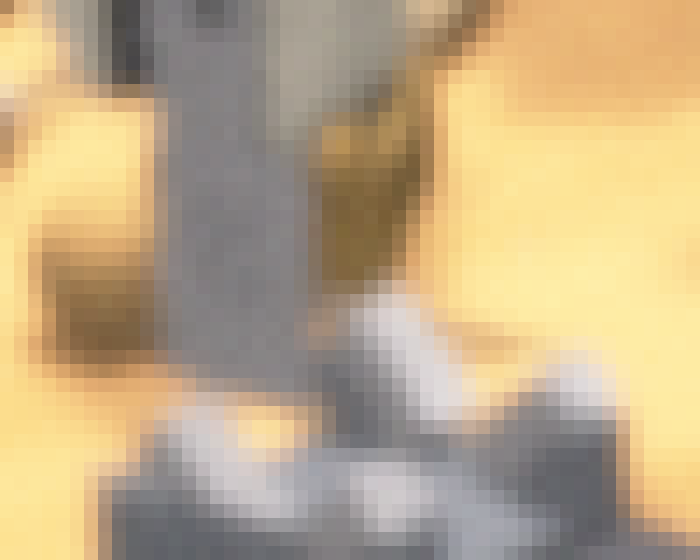

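```bash
python3 -m creep '[{"translation":[0,0.0052,0],"rot":[0,0,0.5],"jaw":0.025},{"translation":[0,0,0.008],"rot":[0,0,0],"jaw":0.025},{"translation":[0,0,0.008],"rot":[0,0,0],"jaw":0.025},{"translation":[0,0,0.008],"rot":[0,0,0],"jaw":0.025},{"translation":[0,0,0.005],"rot":[0,0,0],"jaw":0.025},{"translation":[0,0,0],"rot":[0,0,0],"jaw":0.025},{"translation":[0,0,0],"rot":[0,0,0],"jaw":0.025}]'
python3 - <<'E'
from h import *
go(.5775,-.2434,.122,-12.3)
n,c='side',(185,190)
im=optics.get_image(n);cv2.imwrite(f'pics/{n}6.png',im[:,:,::-1])
cv2.imwrite(f'pics/{n}6c.png',cv2.resize(im[c[1]:c[1]+60,c[0]:c[0]+70,::-1],None,fx=10,fy=10,interpolation=2))
E
```

```text
clock: 7.38
position: [0.5775, -0.2444, 0.1226]
ee_rot: [-2.447, -1.969, 0.001]
force: [-0.8, -0.2, -1.2]
width: 0.347
clock 7.38 pos [ 0.5775 -0.2444  0.1226] yawy -12.35 zdir [-1.1e-03  4.0e-04 -1.0e+00] F [-0.81 -0.18 -1.21] w 31.8 j [ 0.57  0.59 -0.38  1.67  0.26  0.93 -0.12]
shift mm [ 1.  -0.2  0.6] rot deg [-0.07 -0.01 -0.05]
```

View pics/side6c.png

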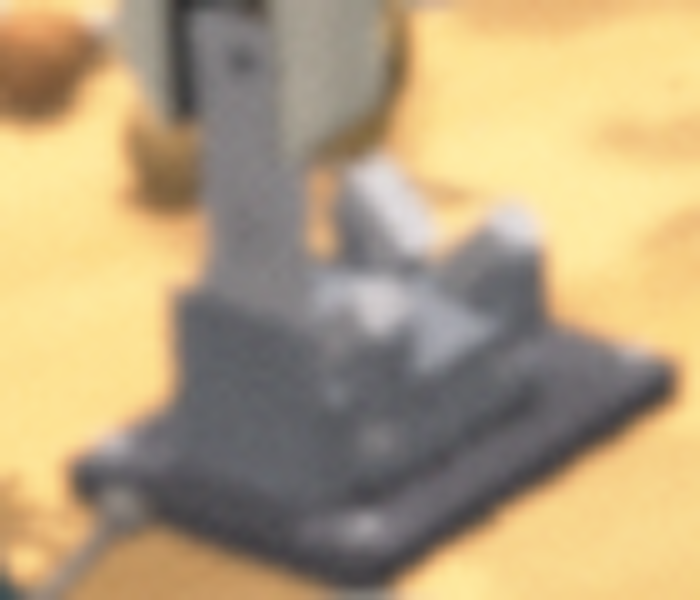

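Run:
```python
from fit import *
c=np.array([.568,-.2872,0]);a=np.radians(-12.3);X=np.array([np.cos(a),np.sin(a),0]);Y=np.array([-X[1],X[0],0])
S=lambda u:[(u[0]+.5)/10-.5+185+1.0,(u[1]+.5)/10-.5+190-1.1]
for nm,u,z in(('chk+x',(178,290),.063),('chk+x',(178,290),.057),('chk-x',(325,335),.06),('foot+x z12',(188,478),.012),('foot-x z12',(335,510),.012),('blade L at z',(208,250),.075),('blade R',(303,280),.075)):
    q=atz('side',S(u),z)-c;print(nm,z,(q@X).round(4),(q@Y).round(4))
im=cv2.imread('pics/side6.png').astype(np.float32)
v=cv2.resize(im[210:250,195:245],None,fx=14,fy=14,interpolation=cv2.INTER_CUBIC);v=np.clip((v-50)*2,0,255);cv2.imwrite('pics/s6z.png',v.astype(np.uint8))
```

```text
chk+x 0.063 0.0191 0.0515
chk+x 0.057 0.0272 0.0424
chk-x 0.06 -0.0235 0.0459
foot+x z12 0.012 0.0161 0.0555
foot-x z12 0.012 -0.0256 0.0479
blade L at z 0.075 0.0112 0.0482
blade R 0.075 -0.0192 0.0482
```

View pics/s6z.png

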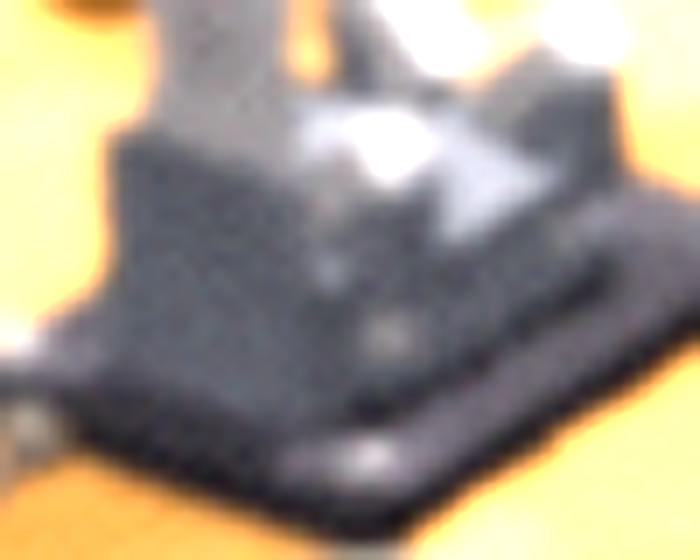

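```bash
Z='{"translation":[0,0,0],"rot":[0,0,0],"jaw":0.025}'; python3 -m creep '[{"translation":[0.0015,0,0.002],"rot":[0,0,0],"jaw":0.025},{"translation":[0.0015,0,0],"rot":[0,0,0],"jaw":0.025},{"translation":[0,0,0],"rot":[0,0,0],"jaw":0.025}]'; python3 -m creep '[{"translation":[0.001,0,0],"rot":[0,0,0],"jaw":0.025},{"translation":[0,0,0],"rot":[0,0,0],"jaw":0.025}]';python3 -m creep '[{"translation":[0.001,0,0],"rot":[0,0,0],"jaw":0.025},{"translation":[0,0,0],"rot":[0,0,0],"jaw":0.025}]';python3 -m creep '[{"translation":[0.001,0,0],"rot":[0,0,0],"jaw":0.025},{"translation":[0,0,0],"rot":[0,0,0],"jaw":0.025}]'; python3 -c "
from h import *
go(.5775,-.2434,.122,-12.3)"
```

```text
clock: 7.68
position: [0.5786, -0.2422, 0.1214]
ee_rot: [2.447, 1.969, -0.001]
force: [0.1, -2.0, -2.3]
width: 0.345
clock: 7.85
position: [0.5787, -0.2415, 0.1214]
ee_rot: [2.447, 1.968, -0.001]
force: [-0.1, -4.4, -3.0]
width: 0.343
clock: 8.02
position: [0.579, -0.2401, 0.1214]
ee_rot: [2.447, 1.969, -0.0]
force: [-0.3, -4.3, -2.0]
width: 0.346
clock: 8.18
position: [0.5793, -0.2387, 0.1214]
ee_rot: [2.447, 1.969, 0.0]
force: [0.7, -4.6, -0.5]
width: 0.346
clock 8.18 pos [ 0.5793 -0.2387  0.1214] yawy -12.35 zdir [ 4.e-04 -2.e-04 -1.e+00] F [ 0.68 -4.6  -0.54] w 31.8 j [ 0.56  0.59 -0.38  1.68  0.26  0.93 -0.13]
shift mm [-5.  -0.8 -0.6] rot deg [ 0.02  0.01 -0.05]
```

```bash
python3 -m creep '[{"translation":[-0.001,0,0],"rot":[0,0,0],"jaw":0.025},{"translation":[0,0,0],"rot":[0,0,0],"jaw":0.025}]';python3 -m creep '[{"translation":[0,0,0.004],"rot":[0,0,0],"jaw":0.025},{"translation":[0,0,0],"rot":[0,0,0],"jaw":0.025}]';python3 -m creep '[{"translation":[-0.0005,0,0.004],"rot":[0,0,0],"jaw":0.025},{"translation":[0,0,0],"rot":[0,0,0],"jaw":0.025}]'
python3 - <<'E'
from h import *
go(.5775,-.2434,.122,-12.3)
n,c='side',(185,190)
im=optics.get_image(n);cv2.imwrite(f'pics/{n}7.png',im[:,:,::-1])
cv2.imwrite(f'pics/{n}7c.png',cv2.resize(im[c[1]:c[1]+60,c[0]:c[0]+70,::-1],None,fx=10,fy=10,interpolation=2))
E
```

```text
clock: 8.35
position: [0.579, -0.2393, 0.1213]
ee_rot: [-2.447, -1.97, -0.001]
force: [0.5, -2.0, -1.7]
width: 0.346
clock: 8.52
position: [0.5786, -0.2394, 0.1166]
ee_rot: [-2.447, -1.969, 0.0]
force: [1.5, -3.6, -0.3]
width: 0.344
clock: 8.68
position: [0.5783, -0.2398, 0.1123]
ee_rot: [-2.446, -1.969, 0.001]
force: [0.4, -1.2, -2.0]
width: 0.344
clock 8.68 pos [ 0.5783 -0.2398  0.1123] yawy -12.34 zdir [-1.1e-03  7.0e-04 -1.0e+00] F [ 0.43 -1.24 -1.97] w 31.6 j [ 0.56  0.6  -0.38  1.68  0.26  0.91 -0.14]
shift mm [-3.7 -0.1 -9.7] rot deg [-0.07 -0.03 -0.04]
```

View pics/side7c.png

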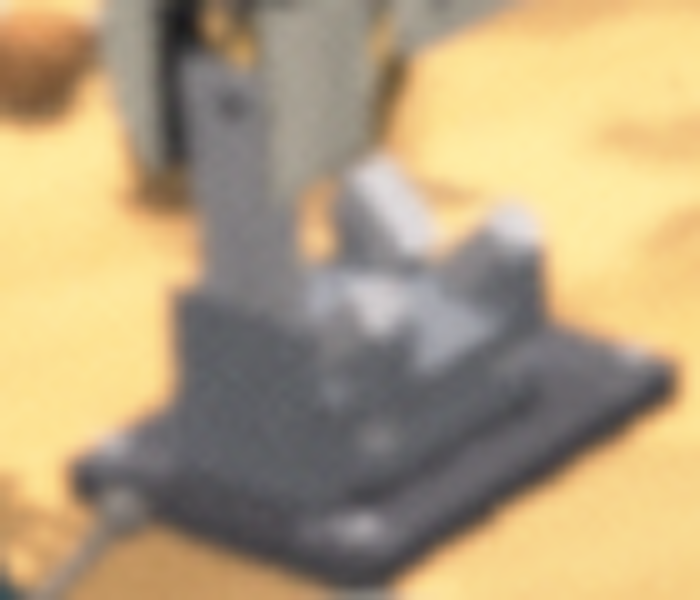

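```bash
python3 -m creep '[{"translation":[-0.0005,0,0.003],"rot":[0,0,0],"jaw":0.025},{"translation":[0,0,0],"rot":[0,0,0],"jaw":0.025}]';python3 -m creep '[{"translation":[-0.0005,0,0.003],"rot":[0,0,0],"jaw":0.025},{"translation":[0,0,0],"rot":[0,0,0],"jaw":0.025}]';python3 -m creep '[{"translation":[-0.0005,0,0.002],"rot":[0,0,0],"jaw":0.025},{"translation":[0,0,0],"rot":[0,0,0],"jaw":0.025}]'
```

```text
clock: 8.9
position: [0.5784, -0.2402, 0.1096]
ee_rot: [-2.446, -1.969, 0.0]
force: [-0.2, -0.3, -1.2]
width: 0.34
clock: 9.07
position: [0.5784, -0.2408, 0.1066]
ee_rot: [-2.447, -1.969, 0.0]
force: [-0.7, 0.1, -0.6]
width: 0.344
clock: 9.23
position: [0.5785, -0.2412, 0.1049]
ee_rot: [-2.447, -1.97, -0.001]
force: [1.3, 1.0, -2.0]
width: 0.344
```

```bash
python3 -m creep '[{"translation":[-0.0005,0,0.004],"rot":[0,0,0],"jaw":0.025},{"translation":[0,0,0],"rot":[0,0,0],"jaw":0.025}]';python3 -m creep '[{"translation":[-0.0005,0,0.004],"rot":[0,0,0],"jaw":0.025},{"translation":[0,0,0],"rot":[0,0,0],"jaw":0.025}]';python3 -m creep '[{"translation":[0,0,0.004],"rot":[0,0,0],"jaw":0.025},{"translation":[0,0,0],"rot":[0,0,0],"jaw":0.025}]';python3 -m creep '[{"translation":[0,0,0.004],"rot":[0,0,0],"jaw":0.025},{"translation":[0,0,0],"rot":[0,0,0],"jaw":0.025}]'
```

```text
clock: 9.4
position: [0.5785, -0.2416, 0.1007]
ee_rot: [-2.447, -1.97, -0.001]
force: [0.7, 1.7, -2.0]
width: 0.347
clock: 9.57
position: [0.5785, -0.242, 0.0967]
ee_rot: [-2.447, -1.97, -0.001]
force: [2.8, 2.5, -2.6]
width: 0.342
clock: 9.73
position: [0.5784, -0.2421, 0.0926]
ee_rot: [-2.447, -1.97, -0.001]
force: [1.8, 3.0, -3.4]
width: 0.345
clock: 9.9
position: [0.5783, -0.2422, 0.0886]
ee_rot: [-2.447, -1.97, -0.0]
force: [2.8, 3.7, -3.4]
width: 0.343
```

```bash
python3 -m creep '[{"translation":[0.0005,0,0.002],"rot":[0,0,0],"jaw":0.025},{"translation":[0,0,0],"rot":[0,0,0],"jaw":0.025}]';python3 -m creep '[{"translation":[0,0,0.0015],"rot":[0,0,0],"jaw":0.025},{"translation":[0,0,0],"rot":[0,0,0],"jaw":0.025}]';python3 -m creep '[{"translation":[0,0,0.001],"rot":[0,0,0],"jaw":0.025},{"translation":[0,0,0],"rot":[0,0,0],"jaw":0.025}]';python3 -m creep '[{"translation":[0,0,0.001],"rot":[0,0,0],"jaw":0.025},{"translation":[0,0,0],"rot":[0,0,0],"jaw":0.025}]'
```

```text
clock: 10.07
position: [0.5783, -0.242, 0.0869]
ee_rot: [-2.447, -1.97, 0.0]
force: [2.1, 4.0, -2.5]
width: 0.344
clock: 10.23
position: [0.5783, -0.2421, 0.0856]
ee_rot: [-2.447, -1.97, 0.0]
force: [1.3, 3.9, -1.4]
width: 0.345
clock: 10.4
position: [0.5785, -0.2422, 0.0852]
ee_rot: [2.447, 1.969, 0.0]
force: [1.0, 4.5, 4.3]
width: 0.343
clock: 10.57
position: [0.5787, -0.2424, 0.0851]
ee_rot: [2.447, 1.969, 0.0]
force: [-2.2, 4.1, 12.3]
width: 0.344
```

```bash
python3 -m creep '[{"translation":[0,0,-0.001],"rot":[0,0,0],"jaw":0.025},{"translation":[0,0,0],"rot":[0,0,0],"jaw":0.06},{"translation":[0,0,0],"rot":[0,0,0],"jaw":0.06},{"translation":[0,0,0],"rot":[0,0,0],"jaw":0.06},{"translation":[0,0,0],"rot":[0,0,0],"jaw":0.06},{"translation":[0,0,0],"rot":[0,0,0],"jaw":0.06}]'; python3 -m creep '[{"translation":[0,0,-0.015],"rot":[0,0,0],"jaw":0.0918},{"translation":[0,0,-0.03],"rot":[0,0,0],"jaw":0.0918},{"translation":[0,0,-0.04],"rot":[0,0,0],"jaw":0.0918},{"translation":[0,0,-0.02],"rot":[0,0,0],"jaw":0.0918},{"translation":[0,0,0],"rot":[0,0,0],"jaw":0.0918}]'
python3 - <<'E'
from h import *
go(.391,-.304,.19,-17)
for n,c in(('side',(185,190)),('top',(235,120))):
    im=optics.get_image(n);cv2.imwrite(f'pics/{n}8.png',im[:,:,::-1])
    cv2.imwrite(f'pics/{n}8c.png',cv2.resize(im[c[1]:c[1]+60,c[0]:c[0]+70,::-1],None,fx=10,fy=10,interpolation=2))
E
```

```text
clock: 11.07
position: [0.5781, -0.2426, 0.0845]
ee_rot: [-2.448, -1.969, 0.001]
force: [0.0, 0.1, 0.2]
width: 0.631
clock: 11.48
position: [0.5811, -0.2428, 0.1951]
ee_rot: [2.442, 1.965, 0.007]
force: [0.2, -0.2, 0.7]
width: 0.963
clock 11.48 pos [ 0.5811 -0.2428  0.1951] yawy -12.36 zdir [ 0.0078 -0.0028 -1.    ] F [ 0.22 -0.2   0.74] w 88.4 j [ 0.58  0.51 -0.4   1.6   0.22  1.07 -0.1 ]
shift mm [-100.5 -172.6    3.8] rot deg [0.48 0.04 4.64]
```

View pics/side8c.png

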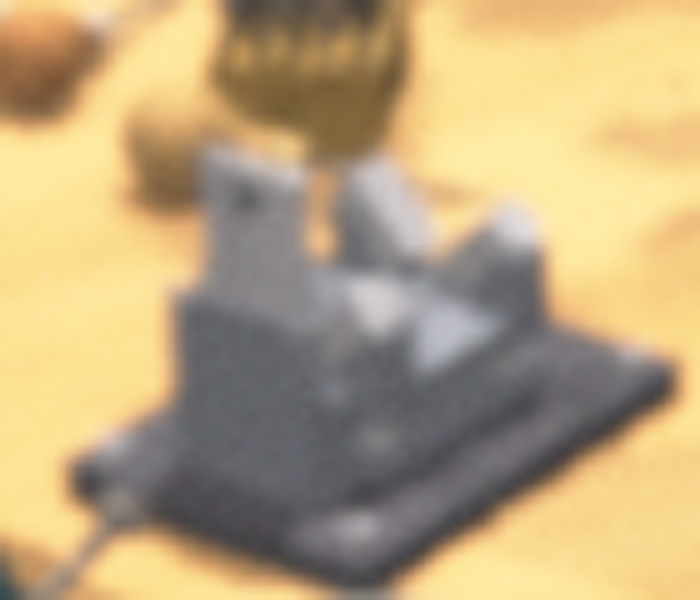

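Run:
```python
from fit import *
a=np.radians(-17.8);h=.023;l=.042
segs=[((-h,l,.035),(-h,-l,.035)),((h,l,.035),(h,-l,.035)),((h,l,.035),(-h,l,.035)),((-h,-l,.035),(h,-l,.035))]
for f in('top0','top1'):
  for ch in(1,2):
    g=cv2.imread(f'pics/{f}.png').astype(np.float32)[:,:,ch]
    p,r=fit('top',g,segs,(.391,-.304,a));print(f,ch,p[:2],np.degrees(p[2]),np.round(r,1))
for p in((.391,-.304),):
  c=np.array([*p,0])
```

```text
top0 1 [ 0.3895 -0.3027] -15.809690880282808 [-0.8 -1.3 -0.7 -0.3 -0.8 -1.3 -1.1 -0.6 -1.2 -1.6 -1.5 -0.9 -1.5 -1.6
 -1.7 -1.8  0.1  1.1  1.3  1.   1.2  0.8  0.8  0.6  0.8  0.5  0.7  0.3
  0.5  0.5  0.4  0.5  0.3  0.5 -0.3 -3.  -3.  -0.5 -0.5 -0.4 -0.6 -0.7
 -0.6 -0.5 -0.5 -0.6 -0.5 -0.4 -0.3 -0.  -3.  -0.3 -0.2 -0.1 -0.5 -0.5
 -0.3 -0.3 -0.7 -0.5 -0.4 -0.7 -0.9 -0.6 -0.7 -1.  -0.9 -0.6]
top0 2 [ 0.3894 -0.3029] -16.175466078749263 [-0.8 -1.3 -0.7 -0.3 -0.8 -1.3 -1.2 -0.6 -1.2 -1.6 -1.4 -0.8 -1.4 -1.7
 -1.7 -1.7  0.2  1.   1.2  0.9  1.1  0.7  0.7  0.6  0.8  0.4  0.6  0.3
  0.5  0.4  0.4  0.5  0.3  0.3 -0.4 -0.3 -0.1 -0.4 -0.5 -0.5 -0.5 -0.6
 -0.6 -0.5 -0.4 -0.7 -0.5 -0.4 -0.3 -0.1  0.1 -0.2 -0.1  0.  -0.3 -0.4
 -0.2 -0.1 -0.5 -0.4 -0.3 -0.5 -0.7 -0.5 -0.5 -0.8 -0.8 -0.5]
top1 1 [ 0.3894 -0.3029] -15.557067020418158 [-0.6 -1.2 -0.6 -0.2 -0.7 -1.4 -1.1 -0.6 -1.2 -1.7 -1.4 -0.8 -1.5 -1.9
 -1.7 -1.8  0.1  1.2  1.4  1.   1.2  0.9  0.9  0.6  0.9  0.5  0.7  0.3
  0.5  0.4  0.4  0.5  0.2  0.4 -0.3 -3.  -3.  -0.5 -0.6 -0.4 -0.5 -0.7
 -0.7 -0.5 -0.7 -0.8 -0.6 -0.4 -0.2 -0.   0.3 -0.2  0.   0.  -0.4 -0.4
 -0.2 -0.2 -0.6 -0.4 -0.4 -0.7 -0.8 -0.5 -0.7 -1.  -0.9 -0.6]
top1 2 [ 0.3894 -0.303 ] -16.122476250310253 [-0.8 -1.3 -0.7 -0.3 -0.8 -1.3 -1.1 -0.6 -1.2 -1.6 -1.4 -0.8 -1.4 -1.7
 -1.6 -1.7  0.3  1.   1.2  0.9  1.   0.7  0.6  0.5  0.8  0.4  0.6  0.3
  0.5  0.4  0.4  0.4  0.3  0.4 -0.4 -0.3 -0.1 -0.4 -0.5 -0.4 -0.2 -0.6
 -0.6 -0.5 -0.5 -0.8 -0.6 -0.4 -0.2 -0.1  0.2 -0.2 -0.1  0.  -0.3 -0.4
 -0.1 -0.1 -0.5 -0.4 -0.3 -0.4 -0.7 -0.5 -0.4 -0.8 -0.8 -0.5]
```

```bash
python3 -m creep '[{"translation":[-0.0143,-0.0247,0],"rot":[0,0,0.73],"jaw":0.0918},{"translation":[-0.0143,-0.0247,0],"rot":[0,0,0.73],"jaw":0.0918},{"translation":[-0.0143,-0.0247,0],"rot":[0,0,0.73],"jaw":0.0918},{"translation":[-0.0143,-0.0247,0],"rot":[0,0,0.73],"jaw":0.0918},{"translation":[-0.0143,-0.0247,0.005],"rot":[0,0,0.73],"jaw":0.0918},{"translation":[-0.0143,-0.0247,0.02],"rot":[0,0,0.73],"jaw":0.0918},{"translation":[-0.0143,-0.0247,0.03],"rot":[0,0,0.73],"jaw":0.0918},{"translation":[0,0,0.02],"rot":[0,0,0],"jaw":0.0918},{"translation":[0,0,0],"rot":[0,0,0],"jaw":0.0918},{"translation":[0,0,0],"rot":[0,0,0],"jaw":0.0918}]'
python3 - <<'E'
from h import *
go(.391,-.3035,.031,-17.5)
for n,c in(('side',(230,180)),):
    im=optics.get_image(n);cv2.imwrite(f'pics/{n}9.png',im[:,:,::-1])
    cv2.imwrite(f'pics/{n}9c.png',cv2.resize(im[c[1]:c[1]+80,c[0]:c[0]+100,::-1],None,fx=7,fy=7,interpolation=2))
E
```

```text
clock: 12.42
position: [0.3852, -0.2949, 0.1136]
ee_rot: [-2.53, -1.857, 0.001]
force: [0.5, 0.5, 0.3]
width: 1.002
clock 12.42 pos [ 0.3852 -0.2949  0.1136] yawy -17.45 zdir [-0.0025  0.0023 -1.    ] F [0.52 0.5  0.27] w 91.9 j [ 0.83  0.4  -0.37  2.03  0.21  0.75  0.03]
shift mm [-6.6  8.4 82.5] rot deg [-0.18 -0.08  0.05]
```

View pics/side9c.png

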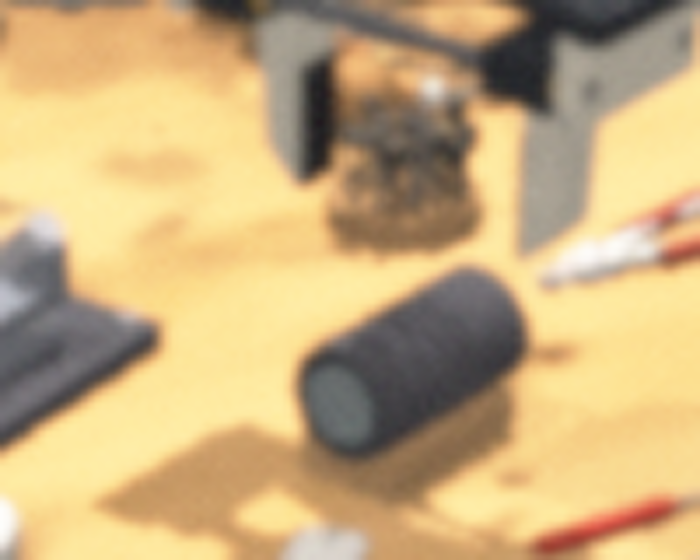

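Run:
```python
from fit import *
print(atz('side',(291.5,231.5),.035))
# ends of barrel silhouette in side9c: near end ellipse centre (343,402), far end centre approx (463+?,320)
S=lambda u:[(u[0]+.5)/7-.5+230+1.0,(u[1]+.5)/7-.5+180-1.1]
print(atz('side',S((342,402)),.035))
c=np.array([.391,-.3035,.035]);a=np.radians(-17.5);Y=np.array([-np.sin(a),np.cos(a),0])
print(c+.042*Y)
```

```text
[ 0.3834 -0.3003  0.035 ]
[ 0.4034 -0.2679  0.035 ]
[ 0.4036 -0.2634  0.035 ]
```

```bash
python3 -m creep '[{"translation":[-0.008,0.0086,0],"rot":[0,0,0],"jaw":0.0918},{"translation":[0,0,0.015],"rot":[0,0,0],"jaw":0.0918},{"translation":[0,0,0.015],"rot":[0,0,0],"jaw":0.0918},{"translation":[0,0,0.015],"rot":[0,0,0],"jaw":0.0918},{"translation":[0,0,0.015],"rot":[0,0,0],"jaw":0.0918},{"translation":[0,0,0],"rot":[0,0,0],"jaw":0.0918},{"translation":[0,0,0],"rot":[0,0,0],"jaw":0.0918}]'
python3 - <<'E'
from h import *
go(.391,-.305,.031,-17.5)
for n,c in(('side',(230,180)),):
    im=optics.get_image(n);cv2.imwrite(f'pics/{n}10.png',im[:,:,::-1])
    cv2.imwrite(f'pics/{n}10c.png',cv2.resize(im[c[1]:c[1]+80,c[0]:c[0]+100,::-1],None,fx=7,fy=7,interpolation=2))
E
```

```text
clock: 13.05
position: [0.393, -0.3062, 0.0552]
ee_rot: [2.532, 1.859, 0.0]
force: [0.5, -0.1, 1.1]
width: 1.002
clock 13.05 pos [ 0.393  -0.3062  0.0552] yawy -17.41 zdir [ 5.e-04 -1.e-04 -1.e+00] F [ 0.53 -0.08  1.07] w 91.9 j [ 0.8   0.5  -0.33  2.05  0.27  0.63 -0.01]
shift mm [ 0.6 -2.3 24.2] rot deg [ 0.03 -0.    0.09]
```

View pics/side10c.png

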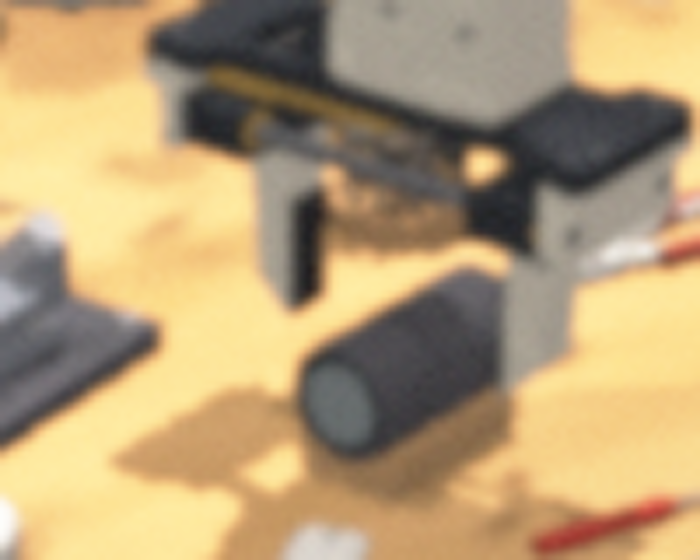

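```bash
python3 -m creep '[{"translation":[0.0006,-0.002,0.012],"rot":[0,0,0],"jaw":0.0918},{"translation":[0,0,0.012],"rot":[0,0,0],"jaw":0.0918},{"translation":[0,0,0],"rot":[0,0,0],"jaw":0.06},{"translation":[0,0,0],"rot":[0,0,0],"jaw":0.055},{"translation":[0,0,0],"rot":[0,0,0],"jaw":0.055},{"translation":[0,0,0],"rot":[0,0,0],"jaw":0.055},{"translation":[0,0,0],"rot":[0,0,0],"jaw":0.055}]' 25
python3 - <<'E'
from h import *
go(.391,-.305,.031,-17.5)
for n,c in(('side',(230,180)),):
    im=optics.get_image(n);cv2.imwrite(f'pics/{n}11.png',im[:,:,::-1])
    cv2.imwrite(f'pics/{n}11c.png',cv2.resize(im[c[1]:c[1]+80,c[0]:c[0]+100,::-1],None,fx=7,fy=7,interpolation=2))
E
```

```text
clock: 13.68
position: [0.3906, -0.305, 0.0316]
ee_rot: [2.532, 1.858, 0.001]
force: [-0.6, 0.2, 0.4]
width: 0.689
clock 13.68 pos [ 0.3906 -0.305   0.0316] yawy -17.46 zdir [ 1.1e-03 -9.0e-04 -1.0e+00] F [-0.56  0.16  0.38] w 63.3 j [ 0.79  0.54 -0.31  2.07  0.29  0.57 -0.03]
shift mm [0.1 0.4 0.6] rot deg [0.08 0.03 0.04]
```

View pics/side11c.png

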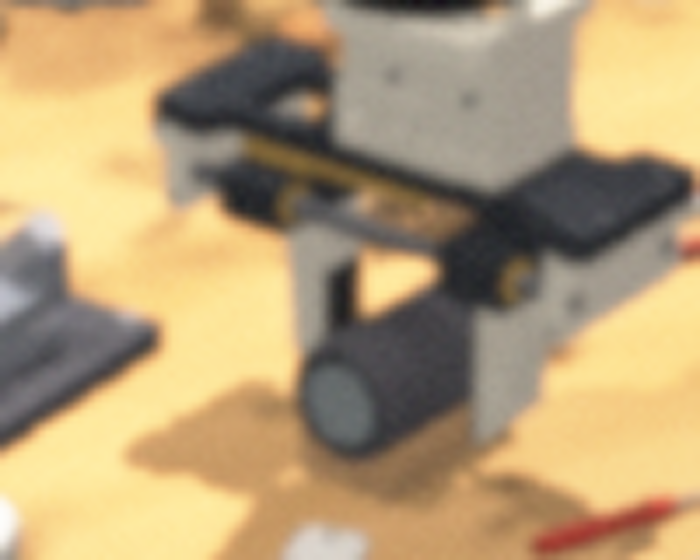

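```bash
python3 -m creep '[{"translation":[0,0,0],"rot":[0,0,0],"jaw":0.04},{"translation":[0,0,0],"rot":[0,0,0],"jaw":0.038},{"translation":[0,0,0],"rot":[0,0,0],"jaw":0.038},{"translation":[0,0,0],"rot":[0,0,0],"jaw":0.038},{"translation":[0,0,0],"rot":[0,0,0],"jaw":0.038},{"translation":[0,0,0],"rot":[0,0,0],"jaw":0.038},{"translation":[0,0,0],"rot":[0,0,0],"jaw":0.038}]' 30
python3 -c "
from h import *
go(.391,-.305,.031,-17.5)"
python3 -m creep '[{"translation":[0,0,-0.01],"rot":[0,0,0],"jaw":0.038},{"translation":[0,0,-0.02],"rot":[0,0,0],"jaw":0.038},{"translation":[0,0,-0.03],"rot":[0,0,0],"jaw":0.038},{"translation":[0,0,-0.03],"rot":[0,0,0],"jaw":0.038},{"translation":[0,0,-0.02],"rot":[0,0,0],"jaw":0.038},{"translation":[0,0,0],"rot":[0,0,0],"jaw":0.038},{"translation":[0,0,0],"rot":[0,0,0],"jaw":0.038}]'
python3 - <<'E'
from h import *
go(.391,-.305,.141,-17.5)
for n,c in(('side',(230,150)),('top',(240,170))):
    im=optics.get_image(n);cv2.imwrite(f'pics/{n}12.png',im[:,:,::-1])
    cv2.imwrite(f'pics/{n}12c.png',cv2.resize(im[c[1]:c[1]+80,c[0]:c[0]+100,::-1],None,fx=7,fy=7,interpolation=2))
E
```

```text
clock: 14.32
position: [0.3905, -0.3048, 0.031]
ee_rot: [2.532, 1.858, 0.001]
force: [1.2, -1.7, 3.9]
width: 0.492
clock 14.32 pos [ 0.3905 -0.3048  0.031 ] yawy -17.46 zdir [ 8.e-04 -4.e-04 -1.e+00] F [ 1.23 -1.66  3.91] w 45.1 j [ 0.79  0.54 -0.31  2.07  0.29  0.57 -0.03]
shift mm [ 0.   0.5 -0. ] rot deg [0.05 0.01 0.04]
clock: 14.9
position: [0.3899, -0.3048, 0.1417]
ee_rot: [2.532, 1.857, 0.0]
force: [0.2, -0.4, -2.6]
width: 0.492
clock 14.9 pos [ 0.3899 -0.3048  0.1417] yawy -17.48 zdir [ 8.0e-04 -1.1e-03 -1.0e+00] F [ 0.19 -0.39 -2.56] w 45.2 j [ 0.85  0.37 -0.38  1.98  0.19  0.82  0.06]
shift mm [0.1 1.2 0.7] rot deg [0.06 0.04 0.02]
```

View pics/side12c.png

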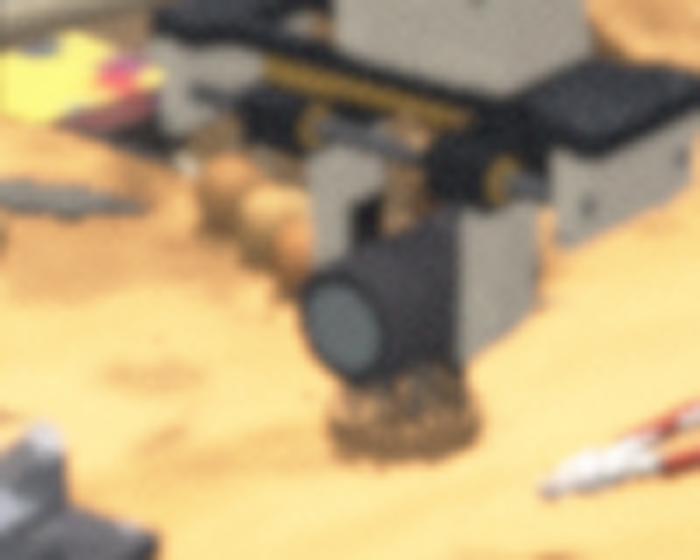

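View pics/top12c.png

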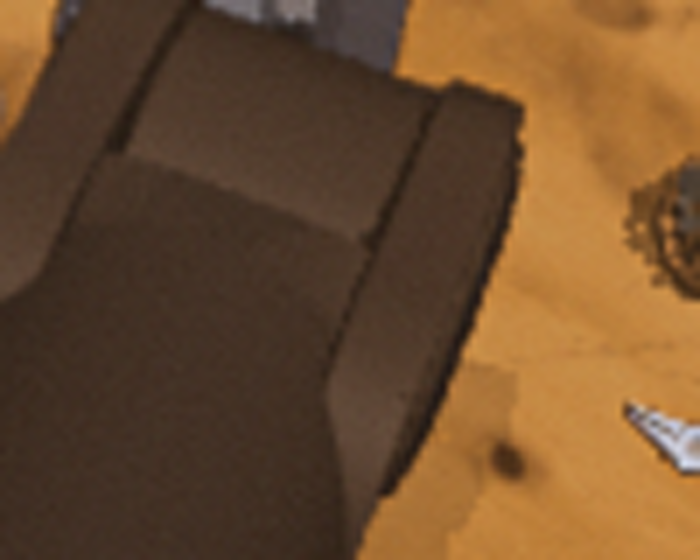

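```bash
python3 -c "
from h import *
go(.5667,-.2931,.12,-12.3)"
```

```text
clock 15.0 pos [ 0.3889 -0.3042  0.1399] yawy -17.47 zdir [-0.0019  0.001  -1.    ] F [-0.39 -0.11 -2.18] w 45.0 j [ 0.85  0.37 -0.38  1.98  0.19  0.82  0.06]
shift mm [ 64.  166.3  19.5] rot deg [-0.12 -0.03 -5.17]
```

```bash
python3 -m creep '[{"translation":[0.007,0.0208,0],"rot":[0,0,-0.65],"jaw":0.038},{"translation":[0.007,0.0208,0],"rot":[0,0,-0.65],"jaw":0.038},{"translation":[0.007,0.0208,0],"rot":[0,0,-0.65],"jaw":0.038},{"translation":[0.007,0.0208,0],"rot":[0,0,-0.65],"jaw":0.038},{"translation":[0.007,0.0208,0],"rot":[0,0,-0.65],"jaw":0.038},{"translation":[0.007,0.0208,0],"rot":[0,0,-0.65],"jaw":0.038},{"translation":[0.007,0.0208,0],"rot":[0,0,-0.65],"jaw":0.038},{"translation":[0.007,0.0208,0],"rot":[0,0,-0.65],"jaw":0.038},{"translation":[0,0,0],"rot":[0,0,0],"jaw":0.038},{"translation":[0,0,0],"rot":[0,0,0],"jaw":0.038},{"translation":[0,0,0],"rot":[0,0,0],"jaw":0.038}]'; python3 -c "
from h import *
go(.5667,-.2931,.11,-12.3)"
```

```text
clock: 15.92
position: [0.5638, -0.2939, 0.139]
ee_rot: [-2.444, -1.97, 0.003]
force: [-0.4, -0.5, -1.7]
width: 0.49
clock 15.92 pos [ 0.5638 -0.2939  0.139 ] yawy -12.26 zdir [-0.0033  0.001  -1.    ] F [-0.36 -0.52 -1.75] w 45.0 j [ 0.64  0.58 -0.38  1.63  0.24  0.98 -0.03]
shift mm [ 1.4  2.8 29. ] rot deg [-0.2  -0.02  0.04]
```

```bash
python3 -m creep '[{"translation":[0.0014,0.0028,0.01],"rot":[0,0,0],"jaw":0.038},{"translation":[0,0,0.02],"rot":[0,0,0],"jaw":0.038},{"translation":[0,0,0.015],"rot":[0,0,0],"jaw":0.038},{"translation":[0,0,0],"rot":[0,0,0],"jaw":0.038},{"translation":[0,0,0],"rot":[0,0,0],"jaw":0.038},{"translation":[0,0,0],"rot":[0,0,0],"jaw":0.038}]'
python3 - <<'E'
from h import *
go(.5667,-.2931,.076,-12.3)
for n,c in(('side',(185,180)),('top',(230,120))):
    im=optics.get_image(n);cv2.imwrite(f'pics/{n}13.png',im[:,:,::-1])
    cv2.imwrite(f'pics/{n}13c.png',cv2.resize(im[c[1]:c[1]+70,c[0]:c[0]+80,::-1],None,fx=8,fy=8,interpolation=2))
E
```

```text
clock: 16.42
position: [0.5682, -0.2937, 0.0962]
ee_rot: [2.446, 1.971, 0.0]
force: [-0.7, 0.3, -1.6]
width: 0.495
clock 16.42 pos [ 0.5682 -0.2937  0.0962] yawy -12.29 zdir [ 3.e-04 -3.e-04 -1.e+00] F [-0.66  0.29 -1.64] w 45.4 j [ 0.63  0.63 -0.36  1.66  0.27  0.9  -0.05]
shift mm [ 0.3 -1.6 20.2] rot deg [0.02 0.01 0.01]
```

View pics/side13c.png

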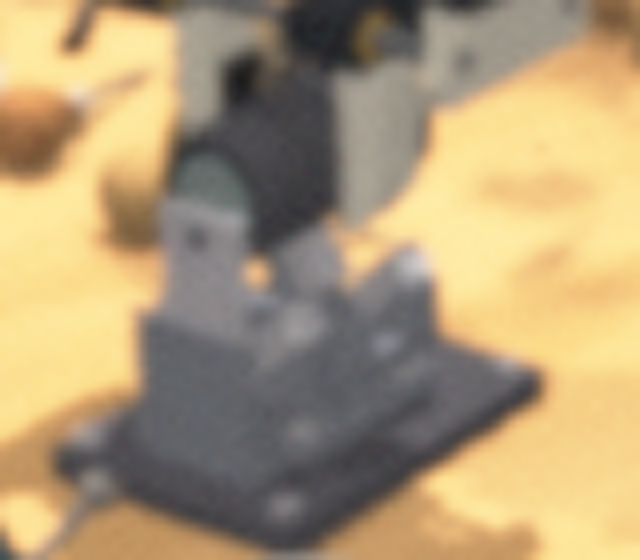

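View pics/top13c.png

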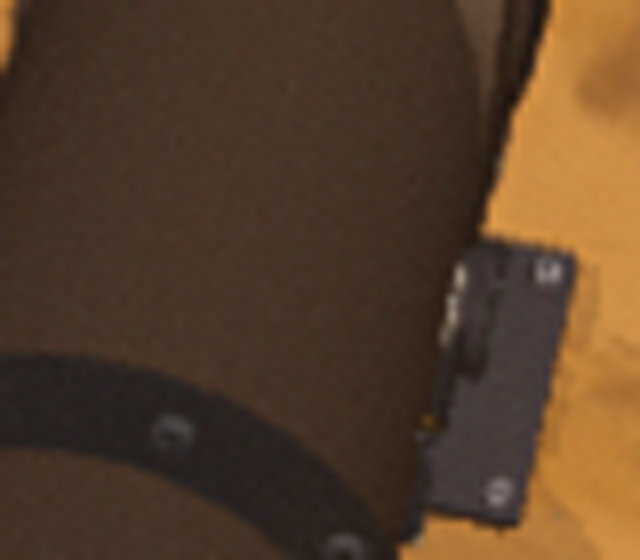

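```bash
python3 -m creep '[{"translation":[0,-0.001,0.006],"rot":[0,0,0],"jaw":0.038},{"translation":[0,0,0.006],"rot":[0,0,0],"jaw":0.038},{"translation":[0,0,0],"rot":[0,0,0],"jaw":0.038}]';python3 -m creep '[{"translation":[0,0,0.003],"rot":[0,0,0],"jaw":0.038},{"translation":[0,0,0.003],"rot":[0,0,0],"jaw":0.038},{"translation":[0,0,0],"rot":[0,0,0],"jaw":0.038}]';python3 -m creep '[{"translation":[0,0,0.002],"rot":[0,0,0],"jaw":0.038},{"translation":[0,0,0],"rot":[0,0,0],"jaw":0.038}]'
```

```text
clock: 16.77
position: [0.5665, -0.2931, 0.0825]
ee_rot: [-2.445, -1.971, 0.001]
force: [-1.0, 0.0, -1.3]
width: 0.492
clock: 17.02
position: [0.567, -0.2931, 0.077]
ee_rot: [-2.445, -1.971, 0.001]
force: [-0.1, 0.3, -1.5]
width: 0.494
clock: 17.18
position: [0.5672, -0.2932, 0.0755]
ee_rot: [-2.446, -1.971, 0.0]
force: [-0.5, 0.6, -1.4]
width: 0.494
```

Now slide toward the blade in small steps, watching the force along the V.

```bash
for i in 1; do python3 -m creep '[{"translation":[0.002,0,0],"rot":[0,0,0],"jaw":0.038},{"translation":[0,0,0],"rot":[0,0,0],"jaw":0.038}]';python3 -m creep '[{"translation":[0.0015,0,0],"rot":[0,0,0],"jaw":0.038},{"translation":[0,0,0],"rot":[0,0,0],"jaw":0.038}]';python3 -m creep '[{"translation":[0.001,0,0],"rot":[0,0,0],"jaw":0.038},{"translation":[0,0,0],"rot":[0,0,0],"jaw":0.038}]'; done
python3 - <<'E'
from h import *
n,c='side',(185,180)
im=optics.get_image(n);cv2.imwrite(f'pics/{n}14.png',im[:,:,::-1])
cv2.imwrite(f'pics/{n}14c.png',cv2.resize(im[c[1]:c[1]+70,c[0]:c[0]+80,::-1],None,fx=8,fy=8,interpolation=2))
E
```

```text
clock: 17.35
position: [0.5679, -0.2908, 0.0758]
ee_rot: [-2.446, -1.972, -0.001]
force: [-0.0, 0.1, -1.3]
width: 0.493
clock: 17.52
position: [0.5683, -0.2894, 0.0759]
ee_rot: [2.445, 1.972, 0.0]
force: [-1.2, 0.6, -0.7]
width: 0.494
clock: 17.68
position: [0.5683, -0.2886, 0.0758]
ee_rot: [2.446, 1.972, 0.0]
force: [0.2, 0.0, -2.1]
width: 0.492
```

View pics/side14c.png

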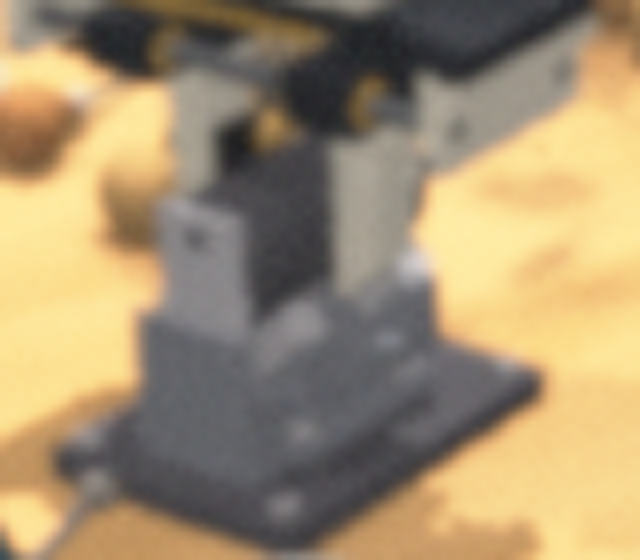

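```bash
python3 -m creep '[{"translation":[0.001,0,0],"rot":[0,0,0],"jaw":0.038},{"translation":[0,0,0],"rot":[0,0,0],"jaw":0.038}]';python3 -m creep '[{"translation":[0.001,0,0],"rot":[0,0,0],"jaw":0.038},{"translation":[0,0,0],"rot":[0,0,0],"jaw":0.038}]';python3 -m creep '[{"translation":[0.001,0,0],"rot":[0,0,0],"jaw":0.038},{"translation":[0,0,0],"rot":[0,0,0],"jaw":0.038},{"translation":[0,0,0],"rot":[0,0,0],"jaw":0.038}]'
```

```text
clock: 17.9
position: [0.5685, -0.2877, 0.0757]
ee_rot: [-2.446, -1.972, -0.0]
force: [-0.2, -0.0, -1.4]
width: 0.488
clock: 18.07
position: [0.5686, -0.2873, 0.0758]
ee_rot: [2.446, 1.971, -0.001]
force: [-0.7, -1.6, -0.6]
width: 0.493
clock: 18.32
position: [0.5686, -0.287, 0.0759]
ee_rot: [2.446, 1.97, -0.001]
force: [-1.4, -5.1, 0.2]
width: 0.496
```

```bash
python3 -m creep '[{"translation":[-0.0012,0,0],"rot":[0,0,0],"jaw":0.038},{"translation":[0,0,0.001],"rot":[0,0,0],"jaw":0.038},{"translation":[0,0,0],"rot":[0,0,0],"jaw":0.038}]';python3 -m creep '[{"translation":[0,0,0.001],"rot":[0,0,0],"jaw":0.038},{"translation":[0,0,0],"rot":[0,0,0],"jaw":0.038}]';python3 -m creep '[{"translation":[0,0,0.001],"rot":[0,0,0],"jaw":0.038},{"translation":[0,0,0],"rot":[0,0,0],"jaw":0.038}]';python3 -m creep '[{"translation":[0,0,0.001],"rot":[0,0,0],"jaw":0.038},{"translation":[0,0,0],"rot":[0,0,0],"jaw":0.038}]'
```

```text
clock: 18.57
position: [0.5687, -0.2873, 0.0747]
ee_rot: [2.446, 1.971, 0.0]
force: [-0.7, -4.1, 1.1]
width: 0.492
clock: 18.73
position: [0.5687, -0.2873, 0.0737]
ee_rot: [2.446, 1.971, -0.0]
force: [-1.3, -4.3, 0.5]
width: 0.496
clock: 18.9
position: [0.5687, -0.2873, 0.0727]
ee_rot: [2.446, 1.971, -0.0]
force: [0.4, -4.8, 1.6]
width: 0.49
clock: 19.07
position: [0.5688, -0.2873, 0.072]
ee_rot: [2.446, 1.971, 0.0]
force: [-0.8, -4.9, 3.3]
width: 0.495
```

```bash
python3 -m creep '[{"translation":[-0.001,0,0],"rot":[0,0,0],"jaw":0.038},{"translation":[0,0,0],"rot":[0,0,0],"jaw":0.038},{"translation":[0,0,0],"rot":[0,0,0],"jaw":0.038}]';python3 -m creep '[{"translation":[0,0,0.0015],"rot":[0,0,0],"jaw":0.038},{"translation":[0,0,0],"rot":[0,0,0],"jaw":0.038}]';python3 -m creep '[{"translation":[0,0,0.0015],"rot":[0,0,0],"jaw":0.038},{"translation":[0,0,0],"rot":[0,0,0],"jaw":0.038},{"translation":[0,0,0],"rot":[0,0,0],"jaw":0.038}]'
```

```text
clock: 19.32
position: [0.5688, -0.2874, 0.0719]
ee_rot: [-2.445, -1.972, -0.001]
force: [0.3, -1.7, 4.9]
width: 0.496
clock: 19.48
position: [0.5688, -0.2875, 0.0702]
ee_rot: [2.445, 1.972, 0.001]
force: [1.8, -0.8, 4.1]
width: 0.491
clock: 19.73
position: [0.5688, -0.2875, 0.0688]
ee_rot: [2.445, 1.972, 0.001]
force: [0.9, -1.6, 4.7]
width: 0.493
```

```bash
python3 -m creep '[{"translation":[0,0,0.001],"rot":[0,0,0],"jaw":0.038},{"translation":[0,0,0],"rot":[0,0,0],"jaw":0.038},{"translation":[0,0,0],"rot":[0,0,0],"jaw":0.038},{"translation":[0,0,0],"rot":[0,0,0],"jaw":0.038}]'
python3 - <<'E'
from h import *
for n,c in(('side',(185,180)),('top',(230,120))):
    im=optics.get_image(n);cv2.imwrite(f'pics/{n}15.png',im[:,:,::-1])
    cv2.imwrite(f'pics/{n}15c.png',cv2.resize(im[c[1]:c[1]+70,c[0]:c[0]+80,::-1],None,fx=8,fy=8,interpolation=2))
F=[]
for i in range(6):
    optics.get_image('side'); F.append(arm.observe()['force'])
print(np.mean(F,0).round(2),np.std(F,0).round(2));go(.5688,-.2875,.0678,-12.3);print(arm.observe()['ft_torque'])
E
```

```text
clock: 20.07
position: [0.5689, -0.2876, 0.068]
ee_rot: [2.445, 1.972, 0.001]
force: [1.1, -1.0, 6.3]
width: 0.491
[-0.3  -0.58  6.43] [0.4  0.27 0.3 ]
clock 20.47 pos [ 0.5689 -0.2876  0.068 ] yawy -12.24 zdir [ 8.e-04  3.e-04 -1.e+00] F [-0.04 -0.55  6.46] w 44.9 j [ 0.62  0.66 -0.35  1.69  0.29  0.84 -0.07]
shift mm [ 0.1 -0.1  0.2] rot deg [ 0.04 -0.03  0.06]
[-0.17956535 -0.06173431 -0.11796382]
```

View pics/side15c.png

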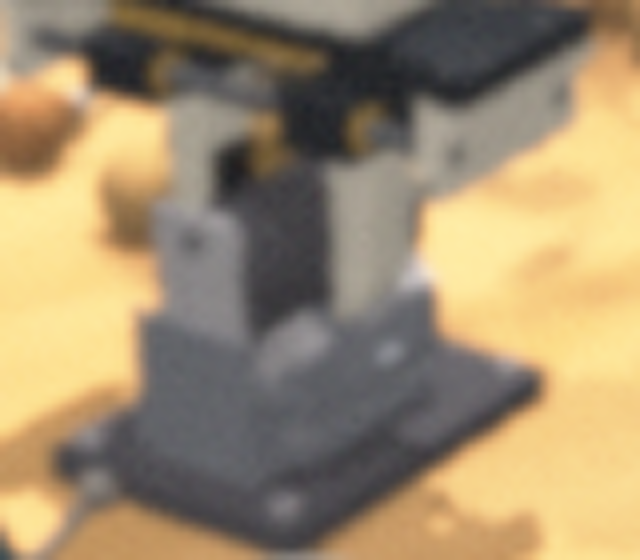

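Run:
```python
from h import *
F=[];M=[]
for i in range(6):
    optics.get_image('side'); s=arm.observe();F.append(s['force']);M.append(s['ft_torque'])
print(np.mean(F,0).round(2),np.mean(M,0).round(3),np.std(M,0).round(3))
# predicted barrel silhouette lines for pitch p
p=np.array([.5689,-.2876,.0717]);a=np.radians(-12.3);X=np.array([np.cos(a),np.sin(a),0]);Y0=np.array([-np.sin(a),np.cos(a),0]);Z=np.array([0,0,1.])
im=cv2.imread('pics/side15.png')[195:235,200:245];k=16
for pt in(-3.4,0,3.4):
    t=np.radians(pt);Y=np.cos(t)*Y0+np.sin(t)*Z;V=np.cross(X,Y)
    v=cv2.resize(im,None,fx=k,fy=k,interpolation=2)
    for ey in(-.042,.042):
        P=[]
        for th in np.linspace(0,2*np.pi,60):
            q=proj('side',p+ey*Y+.023*(np.cos(th)*X+np.sin(th)*V))+[-1,1.1]
            P.append((q-[200,195]+.5)*k)
        cv2.polylines(v,[np.int32(P)],True,(0,255,0) if ey>0 else (0,0,255),1)
    for th in np.linspace(0,2*np.pi,24):
        A,B=[((proj('side',p+ey*Y+.023*(np.cos(th)*X+np.sin(th)*V))+[-1,1.1]-[200,195]+.5)*k).astype(int) for ey in(-.042,.042)]
        cv2.line(v,tuple(map(int,A)),tuple(map(int,B)),(255,160,0),1)
    cv2.imwrite(f'pics/pitch{pt:+.0f}.png',v)
```

```text
[-0.03 -0.56  6.24] [-0.154 -0.124 -0.057] [0.02  0.027 0.02 ]
```

View pics/pitch+0.png

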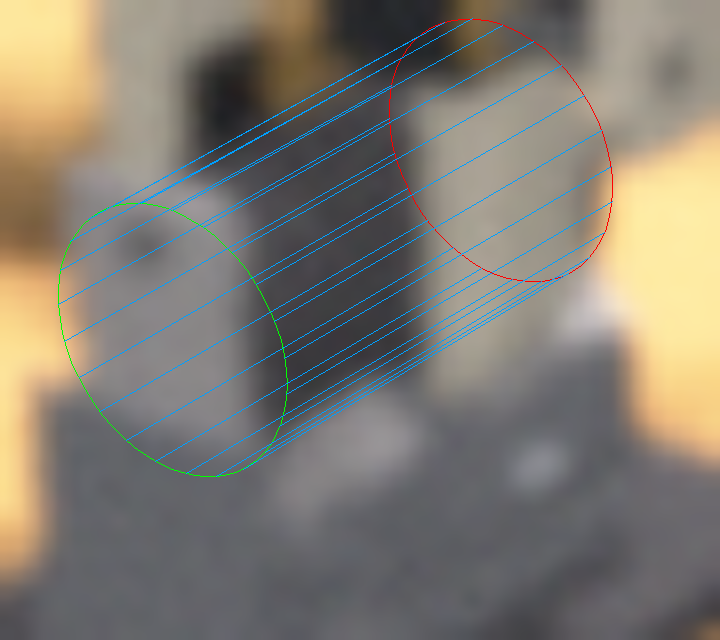

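Run:
```python
import cv2,numpy as np
im=cv2.imread('pics/side15.png')[195:230,208:234].astype(np.float32)
v=np.clip((cv2.resize(im,None,fx=22,fy=16,interpolation=cv2.INTER_CUBIC)-30)*2.2,0,255).astype(np.uint8);v=cv2.resize(cv2.imread('pics/side15.png')[195:230,208:234],None,fx=16,fy=16,interpolation=2);v=np.clip((v.astype(float)-30)*2.2,0,255).astype(np.uint8)
cv2.imwrite('pics/z15.png',v)
```

```text
(no output)
```

View pics/z15.png

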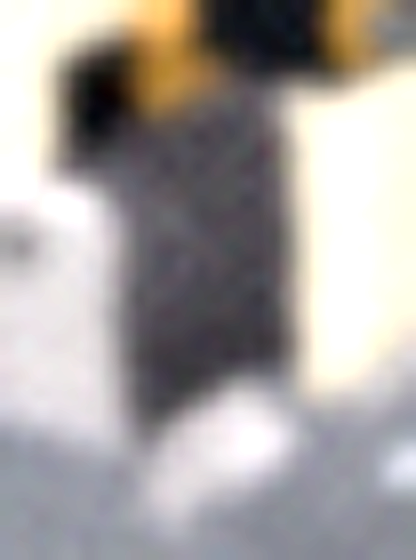

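View pics/pitch-3.png

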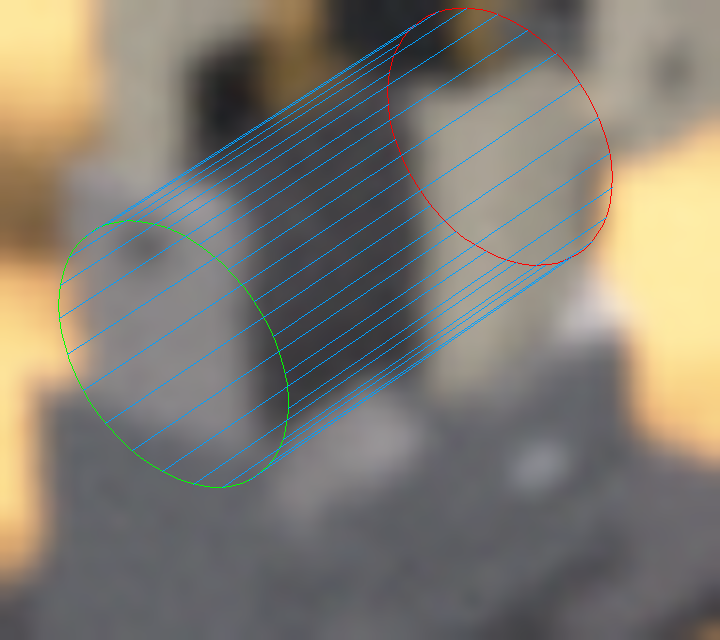

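```bash
python3 -m creep '[{"translation":[0,0,0],"rot":[0,-0.5,0],"jaw":0.038},{"translation":[0,0,0],"rot":[0,-0.5,0],"jaw":0.038},{"translation":[0,0,0],"rot":[0,0,0],"jaw":0.038},{"translation":[0,0,0],"rot":[0,0,0],"jaw":0.038}]'
cat > q.py <<'E'
from h import *
F=[];M=[]
for i in range(4):
    optics.get_image('side'); s=arm.observe();F.append(s['force']);M.append(s['ft_torque'])
print(np.mean(F,0).round(2),np.mean(M,0).round(3));go(.5688,-.2875,.0678,-12.3)
E
python3 q.py
```

```text
clock: 21.1
position: [0.5688, -0.2876, 0.068]
ee_rot: [2.437, 1.965, -0.02]
force: [-1.6, -1.1, 6.7]
width: 0.493
[-0.03 -1.23  6.57] [-0.085 -0.083 -0.056]
clock 21.3 pos [ 0.5688 -0.2876  0.068 ] yawy -12.24 zdir [-0.003  -0.0169 -0.9999] F [-0.21 -1.03  7.24] w 45.6 j [ 0.6   0.66 -0.34  1.7   0.3   0.84 -0.09]
shift mm [ 0.1 -0.   0.2] rot deg [0.04 0.98 0.06]
```

```bash
python3 -m creep '[{"translation":[0,0,0],"rot":[0,-0.5,0],"jaw":0.038},{"translation":[0,0,0],"rot":[0,0,0],"jaw":0.038},{"translation":[0,0,0],"rot":[0,0,0],"jaw":0.038},{"translation":[0,0,0],"rot":[0,0,0],"jaw":0.038}]'; python3 q.py
python3 - <<'E'
from h import *
for n,c in(('side',(185,180)),):
    im=optics.get_image(n);cv2.imwrite(f'pics/{n}16.png',im[:,:,::-1])
    cv2.imwrite(f'pics/{n}16c.png',cv2.resize(im[c[1]:c[1]+75,c[0]:c[0]+100,::-1],None,fx=8,fy=8,interpolation=2))
E
```

```text
clock: 21.63
position: [0.5688, -0.2876, 0.068]
ee_rot: [2.433, 1.961, -0.031]
force: [0.8, -0.5, 6.1]
width: 0.49
[-0.6  -0.6   6.25] [-0.063 -0.089 -0.024]
clock 21.83 pos [ 0.5688 -0.2876  0.068 ] yawy -12.24 zdir [-0.0049 -0.0253 -0.9997] F [-0.57 -0.93  6.35] w 45.5 j [ 0.59  0.65 -0.33  1.7   0.31  0.84 -0.1 ]
shift mm [ 0.1 -0.   0.2] rot deg [0.03 1.48 0.06]
```

View pics/side16c.png

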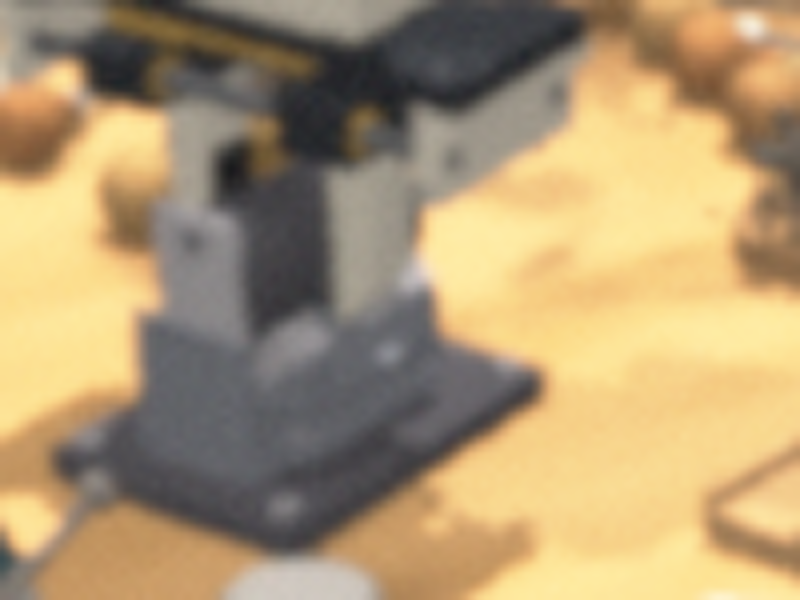

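```bash
python3 -c "
from h import *
go(.5688,-.2875,.0678,-12.3)
print(arm.sign_off())"
```

```text
clock 21.88 pos [ 0.5688 -0.2876  0.068 ] yawy -12.24 zdir [-0.0049 -0.0254 -0.9997] F [ 0.11 -0.95  6.56] w 45.3 j [ 0.59  0.65 -0.33  1.7   0.31  0.84 -0.1 ]
shift mm [ 0.1 -0.   0.2] rot deg [0.04 1.48 0.06]
the job is handed in; nothing more can be done
None
```

I carried out both parts and handed the job in at 21.9 s, with the barrel still held pressed down in the V.

**Blade:** I took the bare steel blade from its rack and pushed it to the slot floor. It stopped with the tool at z = 85.2 mm, where 85.3 mm was expected, and the force rose to 12 N. After I let go, the picture showed it standing upright.

**Barrel:** I gripped the dark barrel at 30 N (45 mm opening read) and laid it in the V. I slid it until it touched the blade, at up to about 5 N, then eased that back to about 1 N along the V.

**Last checks:**
- **Push:** the sensor reads 6.2–6.6 N upward on the tool, or about 8 N on the V once the barrel's weight is added.
- **Evenness:** sideways force is near zero, so both faces should be sharing the load. I turned the tool 1.5 degrees to even out the two ends, which brought the tilting moment down from -0.15 to -0.06 N m.
- **Carriage travel:** the two estimates disagree. Tool height suggests about 4.5–5 mm and the force suggests about 7 mm; both are inside the allowed 2.5–8.5 mm.
- **Blade tilt:** in the last pictures the blade leans slightly outward where the barrel touched it. The picture alone suggests up to 0.07 rad, but the slot's clearance should hold it to about 0.04 rad; the limit is 0.1 rad.
- **Not measured directly:** I could only judge the barrel's slope and its position along the V from tool readings and blurred edges. The two cameras also disagreed by 3–4 mm, which I worked around by feeling for contact.
- **Tin, loupe and pliers:** I kept clear of them and saw no sign of contact, but I did not measure their positions at the end.

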